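# Find the high spot of a winder pulley on the truing stand

## Task

Push the gauge slide of the truing stand fully home so that its sprung pointer rides on the rim of the blue pulley. Then turn the pulley slowly and gently by its crank, feeling for the one high spot on the rim, and leave the pulley standing still with the top of the high spot exactly under the pointer and the slide still home. Do not touch the pointer or disturb the other things on the table.

Things in the scene. Friction and masses are not known exactly. Their poses are not given: they have to be found in the camera images.
- stand: Green truing stand, fixed, base plate 260 x 340 x 18 mm. Origin on the pulley's axis at table height, z up; +y points from the axis to the gauge. The blue pulley (180 mm diameter, z 60 to 90 mm, axis vertical) turns endlessly. Its rim is round but for one smooth symmetrical high spot, 4 mm high, that lifts the pointer over about 30 degrees of turning; its place relative to the crank differs every time.
- crank: Dark steel crank clamped on the pulley, turns with it. Origin on the axis, 90 mm above the table; +x points to the knob. The bearing rubs (about 0.12 N m) and holds the pulley where it is left, except on the high spot's steep flanks. The knob needs up to about 4 N more while the pointer climbs the high spot and as much less (it runs on by itself) while it descends; this falls evenly through zero at the top.
- crank_grip (a point): The red knob of the crank, upright, 20 mm diameter, 50 mm tall (z 102 to 152 mm), turning freely about its own axis, 62 mm from the pulley's axis; this point is on its axis 30 mm above its foot. Strain it as little as needed: the forces of the two fingers on the crank, added together, must stay below 60 N, and the crank must never turn faster than 3 rad/s.
- slide_knob (a point): The yellow knob on the gauge slide, upright, 20 mm diameter, 45 mm tall (z 90 to 135 mm), 185 mm from the pulley's axis at the start and 160 mm when home; this point is on its axis 25 mm above its foot. The slide is an aluminium block 50 x 60 mm (60 mm along its travel), z 60 to 90 mm, centred under the knob.
- carriage (a joint): Travel of the gauge slide towards the pulley's axis (-y of the stand), 0 at the start (backed off), 0.025 m home against its stop. It rubs with about 12 N and stays where it is left.
- pointer_seat (a point): Where the pointer comes out of the slide's front face, 75 mm above the table, 30 mm nearer the axis than the yellow knob; moves with the slide. The pointer is a sprung 8 mm steel rod (pointer_c1) with a 10 mm ball end (pointer_c0) that sticks out 42 mm towards the pulley. With the slide home the ball rides on the rim, pressing with 7 to 9.4 N, and the high spot lifts it 4 mm. Not to be touched.
- wrench: Steel wrench 130 mm lying on the stand's base plate; leave it alone. Origin at its underside.
- grease_tin: Brass grease tin, 34 mm diameter, 35 mm tall, on the stand's base plate; leave it alone. Origin at its underside.
- dye_bucket: Blue bucket with a green handle, 170 mm diameter, 130 mm tall; leave it alone. Origin at its underside.
- dye_cup: White dye cup, 70 mm diameter, 60 mm tall; leave it alone. Origin at its underside.
- dye_jar: Amber jar with red cap, 60 mm diameter, 90 mm tall; leave it alone. Origin at its underside.
- brush: Dye brush 200 mm long lying on the table; leave it alone. Origin at its underside.
- tape_roll: Roll of paper tape, 80 mm diameter, 25 mm tall; leave it alone. Origin at its underside.

How it is judged:
By the outcome, as a careful person would: the job done as asked, in the order asked, and still so for the second after the job is handed in, with the robot touching nothing.
It also fails if it takes over 72 s, if anything falls off the work surface, if the arm or the gripper's body presses on something with over 40 N, if the wrist force passes 120 N, or if a joint passes its speed limit or range.

## Robot

A 6-joint arm with a two-finger parallel gripper is mounted at the origin on the work surface. World frame = base frame: x ahead of the robot, y to its left, z up, the work surface at z = 0. Lengths are in m, angles in rad, forces in N, time in s.
With the tool pointing down it reaches from about 0.35 to 0.875 m from the base axis. Payload 4.2 kg.
Tool frame: the origin (TCP) lies between the finger pads; the fingertips stand 19 mm ahead of it and the grasp point (between the pads) is the TCP; z points along the fingers, y is the direction in which the jaws open and shut (so a half turn about z gives the same grasp; the last joint's range is limited). The gripper opens to 85 mm and grips with 20 to 120 N. Pads are 22 mm wide; open, the fingers measure 114 mm over their backs; the gripper's body (76 mm by 85 mm) begins 54 mm behind the grasp point. The pads swing forward as they close: fully open they stand 13 mm farther back than shut.
Start: joints at [1.577, 0.385, 0.008, 0, -1.194, -0.259], TCP at [0.156, 0.605, 0.25] pointing down, gripper open.
Joint ranges: [-3.14, 3.14], [-1.21, 2.06], [-1.07, 1.41], [-3.16, 2.05], [-2.99, -0.16], [-3.1, 3.1]. Speed limits (rad/s): [2.79, 2.79, 3.14, 3.14, 3.14, 3.14].

## Interface

Orientations are given as a unit quaternion [w, x, y, z].
In Python, from plant import sense, snapshot, sign_off, find_in gives the robot as it stands.
- The arm moves only by the tool apply_moves, never from a script. Its argument "targets" is a list that holds one entry, the list of rows, each a list of 4 numbers: the shift along the world's x, y, z in cm, then the turn about the world's z in rad. A call has 1 to 10 rows; each row shifts and turns the commanded pose from where the row before left it; what a row does not reach is not made up. A row lasts 1/8 s, in which the tool goes at most 62.5 mm and 10.7 degrees, less where a joint would pass 70% of its speed; a pose out of reach is approached as far as the arm can. A call with a gripper value outside its range is refused whole. "hand" is the finger opening in cm, from 0 to 8.54, set as the call begins (left out, the last holds). The fingers move at their own pace and stop on an object; "force" is the grip in N (left out, the last holds). Time passes only in rows, so rows that do not move let the fingers close. It gives the time, the measured TCP pose, the force and the opening at its end, in the units of the state.
- sense(): the state, without advancing time (a new reading comes with each control period).
- snapshot(name): name is "scene" or "top" or "wrist"; returns a dict with "img" (420x560x3 uint8, red, green, blue), "z_map" (420x560 float32, m along the optical axis (not along the pixel's ray), 0 where there is no reading), "camera_matrix" (3x3 intrinsics, pixels), "k1" (the pictures are not rectified: a ray, as slopes to the right and down, at radius r is drawn at 1 + k1 r^2 times it, then the intrinsics apply), "pose" (4x4, takes a point from camera to world coordinates). Camera axes: x right, y up, looking along -z (the intrinsics and any distortion apply to the point x, -y, -z); pixel columns grow to the right and rows downward; lengths in m; the calibration is good to about 2 mm. A picture is of the moment at which its call begins.
- sign_off(): hands the job in, once; it reports no verdict.
Trained networks look in a picture, given as the dict that the camera call returned (one of the last four; its "shot" number tells which), for a name from the list of things; names that differ only in an ending like _2 or _b are one class to them, and where a whole thing is asked for, a point or a joint stands for the part that bears it (a point fixed in the world has none). Each returns a list of dicts, best first, with "conf" (0 to 1); they miss things now and then, are a little off and sometimes report something else, mostly with a low value. They report only what shows in the picture. A call takes as long as a camera call.
- find_in(label, picture): "xyz" ([x, y, z] in m, in the coordinates of the camera as it stood for that picture, good to about 4 mm: the middle of the surface that is visible of it).
The state is a dict: "time": time; "joint_positions": joint angles; "dq": joint speeds; "joint_torque": joint torques, N m; "tcp_pos": TCP position; "tcp_rot": TCP orientation; "wrist_force": force on the tool from outside, world axes, zero at the start; "torque": the same for the moment, N m; "grip_width": opening from 0.0 (shut) to 1.0 (fully open).
Only numpy, scipy, OpenCV 4.12 (cv2) and the standard library are available. Lean on these libraries where they do the work, as an engineer would, in place of code of your own. Each camera call takes 0.05 s, during which the arm holds its last target.

## Working session

There is one attempt and no reset: what is moved stays moved. The work goes in short steps, Python scripts to look and compute and a tool call to move; the robot and the scene stay as the last step left them, time stands still between calls to the robot, and variables do not carry over. Pictures are saved under pics/ and viewed, and the job is handed in when it is done.

Besides the shell and the picture viewer there is one more tool, called by a JSON object that holds its "api" and its "payload". apply_moves: Moves the arm, as the interface text tells. Its arguments: {"type":"object","properties":{"targets":{"type":"array"},"hand":{"type":"number"},"force":{"type":"number"}},"required":["targets"]}

```bash
ls; mkdir -p pics
cat > h.py <<'E'
import numpy as np, cv2
from plant import sense, snapshot, sign_off, find_in
def save(p,n): cv2.imwrite('pics/'+n+'.png', cv2.cvtColor(p['img'],cv2.COLOR_RGB2BGR))
def world(p,xyz): return (p['pose']@np.r_[xyz,1])[:3]
def unproj(p,u,v,z=None):
    K=p['camera_matrix'];k=p['k1']
    xd=(u-K[0,2])/K[0,0]; yd=(v-K[1,2])/K[1,1]
    x,y=xd,yd
    for _ in range(30):
        f=1+k*(x*x+y*y); x,y=xd/f,yd/f
    return np.array([x,-y,-1.0])
def pix2w(p,u,v,d=None):
    r=unproj(p,u,v)
    if d is None: d=p['z_map'][int(round(v)),int(round(u))]
    return world(p,r*d)
def pixplane(p,u,v,zw):
    r=p['pose'][:3,:3]@unproj(p,u,v); o=p['pose'][:3,3]
    return o+r*(zw-o[2])/r[2]
E
python3 - <<'E'
from h import *
s=sense()
for k,v in s.items(): print(k,np.round(v,3))
for n in ['scene','top']:
    p=snapshot(n); save(p,n+'0'); print(n,p['k1'],p['camera_matrix'].tolist(),np.round(p['pose'],3).tolist())
    for l in ['stand','crank','crank_grip','slide_knob','pointer_seat','wrench','grease_tin','dye_bucket','dye_cup','dye_jar','brush','tape_roll']:
        r=find_in(l,p)
        print(l,[(np.round(world(p,a['xyz']),3).tolist(),round(a['conf'],2)) for a in r[:3]])
E
```

```text
pics
time 0.0
joint_positions [ 1.577e+00  3.860e-01  7.000e-03 -1.000e-03 -1.194e+00 -2.590e-01]
dq [-0.002 -0.002 -0.     0.001 -0.001 -0.   ]
joint_torque [-0.0000e+00 -3.9228e+01  1.8840e+01  4.1860e+00 -5.0000e-03  0.0000e+00]
tcp_pos [0.156 0.605 0.249]
tcp_rot [ 0.001  0.992 -0.126 -0.   ]
wrist_force [-0.437 -0.504  1.301]
torque [ 0.029  0.027 -0.009]
grip_width 1.002
scene 0.02168901330102185 [[497.2783287973855, 0.0, 285.97024983834467], [0.0, 497.2783287973855, 211.4777117714181], [0.0, 0.0, 1.0]] [[0.342, -0.785, 0.516, 1.294], [0.94, 0.286, -0.187, -0.29], [-0.001, 0.549, 0.836, 1.337], [0.0, 0.0, 0.0, 1.0]]
stand [([0.593, 0.035, 0.021], 0.76)]
crank [([0.532, 0.018, 0.104], 0.65)]
crank_grip [([0.535, -0.43, 0.062], 0.5), ([0.521, 0.049, 0.138], 0.42)]
slide_knob [([0.583, 0.179, 0.096], 0.83)]
pointer_seat [([0.583, 0.177, 0.089], 0.8)]
wrench [([0.67, 0.107, 0.029], 0.79)]
grease_tin [([0.728, -0.319, 0.026], 0.65)]
dye_bucket [([0.534, -0.432, 0.06], 0.87)]
dye_cup [([0.373, -0.386, 0.044], 0.64), ([0.582, 0.175, 0.093], 0.47)]
dye_jar [([0.447, 0.395, 0.063], 0.78
[... 244 characters left out ...]
]] [[0.008, 0.995, -0.098, 0.455], [-1.0, 0.006, -0.023, -0.024], [-0.022, 0.098, 0.995, 1.169], [0.0, 0.0, 0.0, 1.0]]
stand [([0.546, 0.053, 0.019], 0.75)]
crank [([0.537, 0.018, 0.099], 0.55), ([0.398, -0.394, 0.026], 0.5)]
crank_grip [([0.57, 0.175, 0.086], 0.72), ([0.509, 0.054, 0.153], 0.4), ([0.401, -0.4, 0.029], 0.18)]
slide_knob [([0.571, 0.173, 0.09], 0.96)]
pointer_seat [([0.572, 0.178, 0.087], 0.96)]
wrench [([0.661, 0.111, 0.027], 0.61)]
grease_tin [([0.467, 0.137, 0.052], 0.45)]
dye_bucket [([0.561, -0.452, 0.038], 0.77)]
dye_cup [([0.399, -0.396, 0.027], 0.96)]
dye_jar [([0.429, 0.387, 0.091], 0.7)]
brush [([0.727, 0.412, 0.013], 0.95)]
tape_roll [([0.72, -0.319, 0.025], 0.72)]
```

View pics/scene0.png

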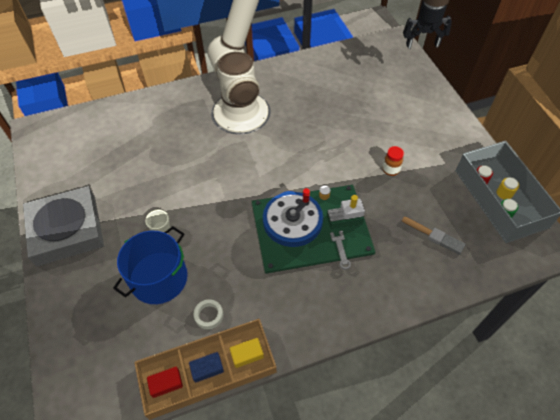

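View pics/top0.png

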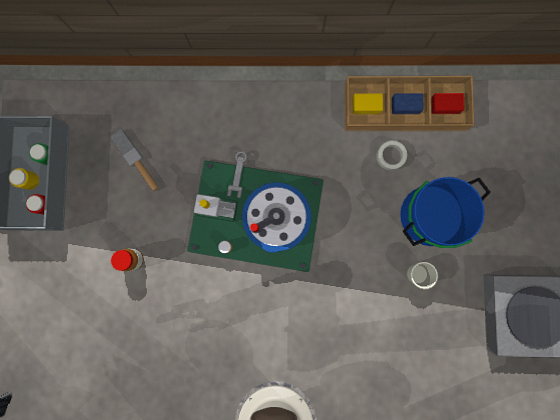

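The scene shows the green stand with the pulley at (292,217), red knob at (306,193) and yellow knob at (353,201). In the top view these are pulley (277,216), red knob (254,227) and yellow knob (205,203), with the tin at (225,247) and the wrench at (238,173). Next I measure them precisely.

```bash
cat >> h.py <<'E'
def wmap(p):
    K=p['camera_matrix'];h,w=p['z_map'].shape
    uu,vv=np.meshgrid(np.arange(w),np.arange(h))
    D=np.array([p['k1'],0,0,0,0.])
    q=cv2.undistortPoints(np.stack([uu,vv],-1).reshape(-1,1,2).astype(float),K,D).reshape(h,w,2)
    d=p['z_map']
    P=np.stack([q[...,0]*d,-q[...,1]*d,-d,np.ones_like(d)],-1)
    W=(P@p['pose'].T)[...,:3]; W[d==0]=np.nan
    return W
def masks(p):
    hsv=cv2.cvtColor(p['img'],cv2.COLOR_RGB2HSV);H,S,V=[hsv[...,i].astype(int) for i in range(3)]
    return dict(red=((H<8)|(H>172))&(S>150)&(V>70), yel=(H>18)&(H<33)&(S>130)&(V>90), blue=(H>100)&(H<125)&(S>140)&(V>40), green=(H>60)&(H<90)&(S>90)&(V>20))
E
python3 - <<'E'
from h import *
for n in ['top','scene']:
    p=snapshot(n); W=wmap(p); M=masks(p)
    x0,x1,y0,y1=(180,330,150,280) if n=='top' else (245,380,175,275)
    c=p['img'][y0:y1,x0:x1]; cv2.imwrite(f'pics/{n}_z.png',cv2.cvtColor(cv2.resize(c,None,fx=5,fy=5,interpolation=cv2.INTER_CUBIC)[:600,:800],cv2.COLOR_RGB2BGR))
    box=np.zeros(M['red'].shape,bool); box[y0:y1,x0:x1]=1
    for k in M:
        m=M[k]&box&~np.isnan(W[...,0]); P=W[m]
        print(n,k,m.sum(),np.round(np.median(P,0),4),np.round(np.percentile(P,[2,98],axis=0),3).tolist())
        if k in('red','yel'):
            t=P[P[:,2]>np.percentile(P[:,2],95)-0.006]; print('  top',len(t),np.round(t.mean(0),4), np.round(t.min(0),3),np.round(t.max(0),3))
    # rim: pts z 0.08-0.1 
    g=box&(W[...,2]>0.078)&(W[...,2]<0.1); P=W[g]; print(len(P))
    m=M['blue']&box&(W[...,2]>0.082)&(W[...,2]<0.098);P=W[m]
    if len(P)>20:
        from scipy.optimize import least_squares
        f=lambda q:np.hypot(P[:,0]-q[0],P[:,1]-q[1])-q[2]
        r=least_squares(f,[.53,0,.085],loss='soft_l1',f_scale=.003); print('rim',len(P),r.x,P[:,2].mean())
    m=M['green']&box; P=W[m&(np.abs(W[...,2]-.018)<.008)]
    print('plate',cv2.minAreaRect(P[:,:2].astype(np.float32)))
E
```

```text
top red 58 [0.5143 0.052  0.1502] [[0.505, 0.045, 0.1], [0.522, 0.061, 0.154]]
  top 41 [0.5143 0.0531 0.1512] [0.507 0.045 0.148] [0.522 0.062 0.155]
top yel 63 [0.5744 0.1797 0.1325] [[0.566, 0.174, 0.092], [0.582, 0.19, 0.136]]
  top 44 [0.5753 0.1822 0.1334] [0.567 0.174 0.13 ] [0.584 0.191 0.137]
top blue 961 [0.5359 0.0046 0.0887] [[0.459, -0.085, 0.017], [0.631, 0.086, 0.093]]
top green 6146 [0.5351 0.0971 0.0169] [[0.419, -0.109, 0.012], [0.69, 0.227, 0.034]]
3875
rim 934 [5.46404053e-01 2.61466343e-04 8.35986918e-02] 0.08880849297924392
plate ((0.5560407638549805, 0.059152260422706604), (0.3372388780117035, 0.2582877278327942), 80.97264862060547)
scene red 81 [0.5198 0.0527 0.1413] [[0.427, 0.044, 0.011], [0.525, 0.102, 0.157]]
  top 29 [0.5147 0.0531 0.1534] [0.503 0.044 0.15 ] [0.527 0.062 0.158]
scene yel 104 [0.576  0.1769 0.1166] [[0.469, 0.124, 0.026], [0.585, 0.19, 0.14]]
  top 33 [0.5754 0.182  0.1372] [0.565 0.173 0.134] [0.585 0.193 0.141]
scene blue 764 [ 0.5967 -0.0183  0.0898] [[0.46, -0.087, 0.02], [0.635, 0.088, 0.096]]
scene green 3987 [0.6187 0.0756 0.0198] [[0.432, -0.11, 0.013], [0.696, 0.214, 0.052]]
2567
rim 581 [5.46163396e-01 3.70087297e-04 8.48798776e-02] 0.09071752267879907
plate ((0.5566758513450623, 0.05995143949985504), (0.3356115520000458, 0.2604798972606659), 80.94415283203125)
```

View pics/top_z.png

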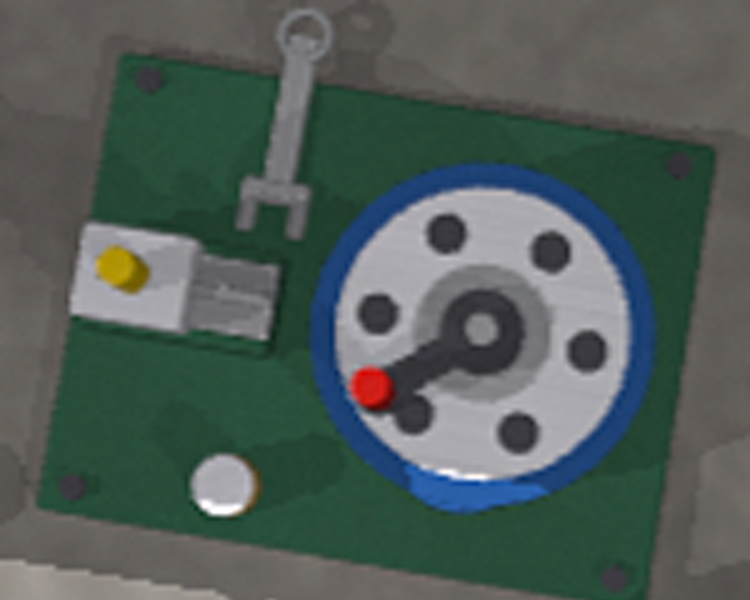

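View pics/scene_z.png

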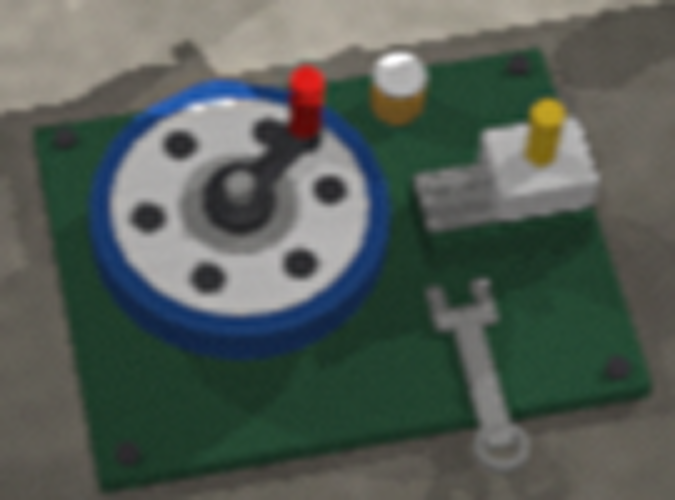

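The axis is at (0.5463, 0.0003). The yellow knob is 0.184 m from it at bearing 80.95°, which matches the plate's yaw. The crank knob is 0.062 m out at bearing 121°. I'll move over there and look with the wrist camera.

{"api": "apply_moves", "payload": {"targets": [[[4, -4, 0.2, 0.01], [4, -4, 0.2, 0.01], [4, -4, 0, 0.01], [4, -4, 0, 0.01], [4, -4, 0, 0.01], [4, -4, 0, 0.01], [4, -4, 0, 0.01], [4, -4, 0, 0.01], [4, -4, 0, 0.01], [4, -4, 0, 0.01]]], "hand": 5, "force": 20}}

```text
time: 2.65
tcp_pos: [0.5575, 0.2037, 0.2546]
tcp_rot: [-0.0, 0.997, -0.076, 0.0]
wrist_force: [0.3, 1.2, 0.5]
grip_width: 0.587
```

Run:
```python
from h import *
s=sense()
for k in ['time','joint_positions','tcp_pos','tcp_rot','wrist_force','grip_width']: print(k,np.round(s[k],4))
p=snapshot('wrist'); save(p,'wrist1'); print(np.round(p['pose'],3).tolist(),p['camera_matrix'][0,0],p['k1'])
```

```text
time 2.65
joint_positions [ 6.2290e-01  3.2810e-01 -6.6300e-02  1.0000e-04 -1.1757e+00  7.9550e-01]
tcp_pos [0.5575 0.2037 0.2546]
tcp_rot [-2.000e-04  9.971e-01 -7.610e-02  3.000e-04]
wrist_force [0.2531 1.2382 0.4718]
grip_width 0.5873
[[-0.151, 0.945, 0.29, 0.632], [-0.989, -0.144, -0.045, 0.192], [-0.001, -0.294, 0.956, 0.378], [0.0, 0.0, 0.0, 1.0]] 324.26647701504766 -0.019559899614942283
```

View pics/wrist1.png

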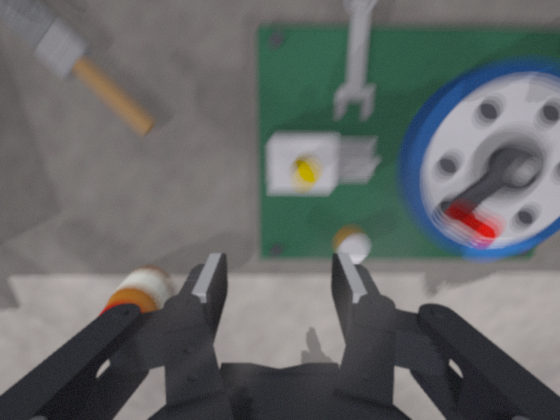

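{"api": "apply_moves", "payload": {"targets": [[[1.9, -2.2, 0, -0.006], [0, 0, 0, 0], [0, 0, -3, 0], [0, 0, -3, 0], [0, 0, -3, 0], [0, 0, -2, 0], [0, 0, -1.5, 0], [0, 0, -1, 0], [0, 0, 0, 0]]], "hand": 5}}

```text
time: 3.82
tcp_pos: [0.575, 0.1832, 0.1189]
tcp_rot: [0.0, 0.997, -0.079, -0.0]
wrist_force: [-0.1, -0.2, -0.7]
grip_width: 0.583
```

Run:
```python
from h import *
s=sense()
for k in ['time','joint_positions','tcp_pos','tcp_rot','wrist_force','grip_width']: print(k,np.round(s[k],4))
p=snapshot('wrist'); save(p,'wrist2')
p=snapshot('scene'); save(dict(img=cv2.resize(p['img'][150:290,230:400],None,fx=4,fy=4)),'scene2')
```

```text
time 3.825
joint_positions [ 0.5764  0.4694 -0.2154  0.     -0.8869  0.8359]
tcp_pos [0.575  0.1832 0.1189]
tcp_rot [ 3.000e-04  9.969e-01 -7.910e-02 -3.000e-04]
wrist_force [-0.0982 -0.2405 -0.7368]
grip_width 0.5829
```

View pics/wrist2.png

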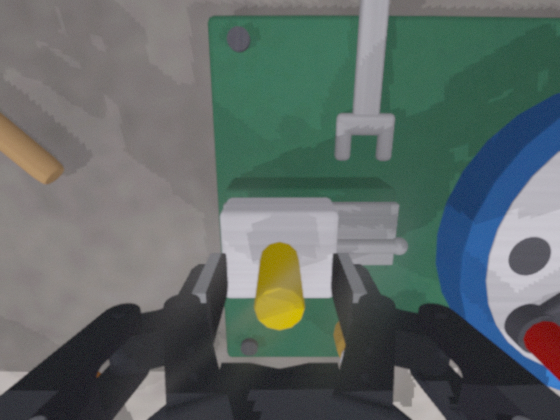

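View pics/scene2.png

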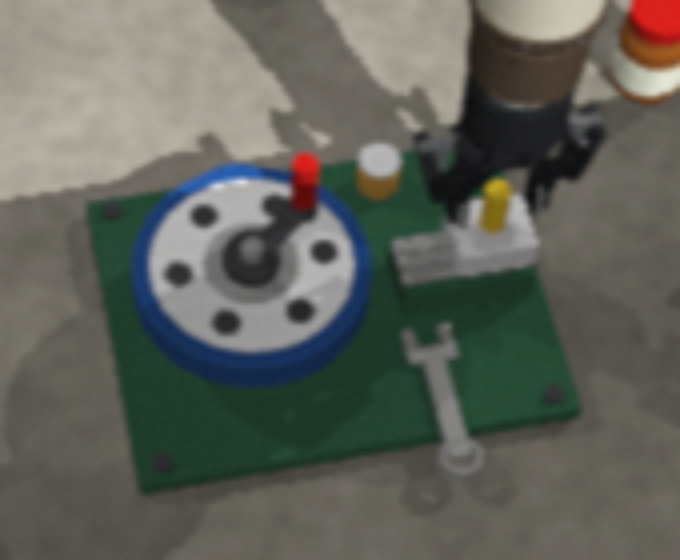

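The wrist view shows the yellow knob at (280,285) standing between the finger pads, with the fingers clear of the pointer at (400,245). I'll narrow the jaws to 24 mm and push along the slide's travel.

{"api": "apply_moves", "payload": {"targets": [[[0, 0, 0, 0], [0, 0, 0, 0], [0, 0, 0, 0], [-0.08, -0.5, 0, 0], [-0.08, -0.5, 0, 0], [-0.08, -0.5, 0, 0], [-0.08, -0.5, 0, 0]]], "hand": 2.4}}

```text
time: 4.8
tcp_pos: [0.5731, 0.1672, 0.1195]
tcp_rot: [-0.004, 0.997, -0.079, 0.002]
wrist_force: [-1.4, 12.9, -2.3]
grip_width: 0.283
```

{"api": "apply_moves", "payload": {"targets": [[[-0.04, -0.25, 0, 0], [-0.04, -0.25, 0, 0], [0, 0, 0, 0]]]}}

```text
time: 5.18
tcp_pos: [0.5722, 0.1618, 0.1195]
tcp_rot: [-0.003, 0.997, -0.079, 0.002]
wrist_force: [-1.1, 11.1, -2.0]
grip_width: 0.286
```

{"api": "apply_moves", "payload": {"targets": [[[-0.03, -0.2, 0, 0], [0, 0, 0, 0]]]}}

```text
time: 5.42
tcp_pos: [0.5719, 0.1598, 0.1195]
tcp_rot: [-0.003, 0.997, -0.079, 0.002]
wrist_force: [-1.5, 12.0, -1.1]
grip_width: 0.283
```

{"api": "apply_moves", "payload": {"targets": [[[-0.03, -0.2, 0, 0], [0, 0, 0, 0]]]}}

```text
time: 5.68
tcp_pos: [0.5717, 0.1579, 0.1195]
tcp_rot: [-0.003, 0.997, -0.079, 0.002]
wrist_force: [-0.2, 11.7, -1.7]
grip_width: 0.284
```

{"api": "apply_moves", "payload": {"targets": [[[-0.02, -0.1, 0, 0], [-0.02, -0.1, 0, 0], [0, 0, 0, 0]]]}}

```text
time: 6.05
tcp_pos: [0.5716, 0.1574, 0.1195]
tcp_rot: [-0.004, 0.997, -0.079, 0.003]
wrist_force: [-1.3, 16.3, -2.7]
grip_width: 0.282
```

{"api": "apply_moves", "payload": {"targets": [[[-0.03, -0.2, 0, 0], [0, 0, 0, 0]]]}}

```text
time: 6.3
tcp_pos: [0.5714, 0.1559, 0.1195]
tcp_rot: [-0.005, 0.997, -0.079, 0.003]
wrist_force: [-1.7, 18.2, -3.3]
grip_width: 0.281
```

{"api": "apply_moves", "payload": {"targets": [[[-0.03, -0.2, 0, 0], [0, 0, 0, 0]]]}}

```text
time: 6.55
tcp_pos: [0.5714, 0.1557, 0.1195]
tcp_rot: [-0.006, 0.997, -0.078, 0.003]
wrist_force: [-2.9, 24.1, -3.1]
grip_width: 0.278
```

{"api": "apply_moves", "payload": {"targets": [[[-0.03, -0.2, 0, 0], [-0.03, -0.2, 0, 0], [0, 0, 0, 0]]]}}

```text
time: 6.92
tcp_pos: [0.5715, 0.1553, 0.1195]
tcp_rot: [-0.009, 0.997, -0.078, 0.005]
wrist_force: [-4.0, 34.6, -5.6]
grip_width: 0.281
```

Run:
```python
from h import *
for n in ['wrist','top']:
    p=snapshot(n); W=wmap(p); m=masks(p)['yel']&~np.isnan(W[...,0])
    m&=(np.abs(W[...,0]-.572)<.04)&(np.abs(W[...,1]-.16)<.04)
    if m.sum():
        P=W[m]; t=P[P[:,2]>.126]; c=t.mean(0); print(n,len(t),np.round(c,4),'dist',(c[:2]-[.5463,.0003])@[.1573,.9875])
    save(p,n+'3')
```

```text
wrist 2115 [0.5739 0.1573 0.1339] dist 0.15935139577080895
```

View pics/wrist3.png

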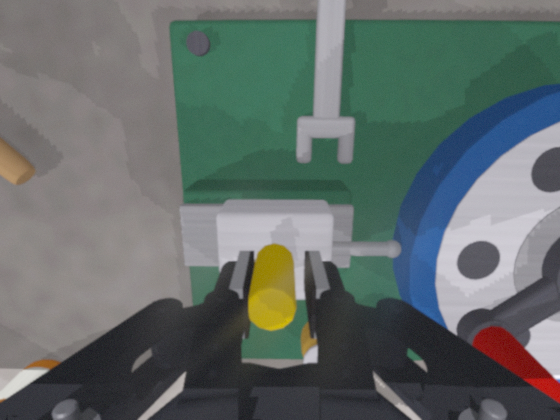

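The slide is home. The knob sits 0.159–0.160 m from the axis, the force climbs to 34 N without motion, and the pointer ball at (400,248) touches the rim. Next I release the push, open, lift, and go over the pulley for a wrist view.

{"api": "apply_moves", "payload": {"targets": [[[0.09, 0.57, 0, 0], [0.09, 0.57, 0, 0], [0, 0, 0, 0], [0, 0, 0, 0]]], "hand": 4.5}}

```text
time: 7.52
tcp_pos: [0.5708, 0.1545, 0.1192]
tcp_rot: [0.0, 0.997, -0.08, -0.0]
wrist_force: [0.5, -0.1, -0.7]
grip_width: 0.531
```

{"api": "apply_moves", "payload": {"targets": [[[0, 0, 2, 0], [0, 0, 4, 0], [0, 0, 5, 0], [-1.4, -2, 2.5, -0.175], [-1.4, -2, 0, -0.175], [-1.4, -2, 0, -0.175], [-1.4, -2, 0, -0.175], [-1.4, -2, 0, -0.175], [0, 0, 0, 0], [0, 0, 0, 0]]]}}

```text
time: 8.78
tcp_pos: [0.5012, 0.0554, 0.2545]
tcp_rot: [-0.0, 0.87, -0.494, 0.0]
wrist_force: [-0.4, -0.3, 0.5]
grip_width: 0.528
```

Run:
```python
from h import *
s=sense()
for k in ['time','joint_positions','tcp_pos','tcp_rot','wrist_force','grip_width']: print(k,np.round(s[k],4))
p=snapshot('wrist'); save(p,'wrist4'); np.save('w4.npy',p,allow_pickle=True)
```

```text
time 8.775
joint_positions [ 4.3250e-01  1.7500e-01 -2.7550e-01  2.0000e-04 -1.1196e+00  1.0540e-01]
tcp_pos [0.5012 0.0554 0.2545]
tcp_rot [-2.000e-04  8.696e-01 -4.938e-01  3.000e-04]
wrist_force [-0.3632 -0.2986  0.4799]
grip_width 0.5284
```

View pics/wrist4.png

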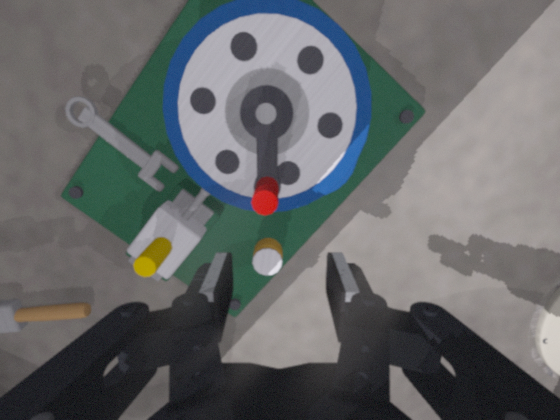

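The whole pulley shows here, with its hub at (266,113), the red knob at (265,200) and a bulge near (350,165). I'll check the rim radius against bearing.

Run:
```python
from h import *
p=np.load('w4.npy',allow_pickle=True).item()
W=wmap(p); M=masks(p)
print({k:int(v.sum()) for k,v in M.items()})
# rectify to plane z=.09 : radial sampling
K=p['camera_matrix'];T=np.linalg.inv(p['pose'])
def proj(P):
    c=P@T[:3,:3].T+T[:3,3]; x=c[:,0]/-c[:,2]; y=-c[:,1]/-c[:,2]; f=1+p['k1']*(x*x+y*y)
    return K[0,0]*x*f+K[0,2],K[1,1]*y*f+K[1,2]
# yellow/red tops
for k,z in (('yel',.126),('red',.146)):
    m=M[k]&(W[...,2]>z)&(np.hypot(W[...,0]-.55,W[...,1]-.08)<.15); c=W[m].mean(0); o=c[:2]-[.5463,.0003]; print(k,np.round(c,4),np.hypot(*o),np.degrees(np.arctan2(o[1],o[0])))
# axis: white disc / blue inner boundary; use depth points at z ~.09
hsv=cv2.cvtColor(p['img'],cv2.COLOR_RGB2HSV)
C=np.array([.5463,.0003])
for it in range(1):
  for a in range(0,360,6):
    t=np.radians(a); r=np.arange(.06,.11,.0002)
    P=np.c_[C[0]+r*np.cos(t),C[1]+r*np.sin(t),np.full(len(r),.09)]
    u,v=proj(P); 
    im=cv2.remap(hsv,u.astype(np.float32)[None],v.astype(np.float32)[None],cv2.INTER_LINEAR)[0].astype(int)
    zz=cv2.remap(p['z_map'],u.astype(np.float32)[None],v.astype(np.float32)[None],cv2.INTER_NEAREST)[0]
    b=(im[:,0]>100)&(im[:,0]<125)&(im[:,1]>130)
    inn=r[b][0] if b.any() else np.nan; out=r[b][-1] if b.any() else np.nan
    ins=u.min()>0 and v.min()>0 and u.max()<559 and v.max()<419
    # real top surface radius by depth
    Wp=cv2.remap(W[...,2].astype(np.float32),u.astype(np.float32)[None],v.astype(np.float32)[None],cv2.INTER_NEAREST)[0]
    tz=r[Wp>.083]
    print(a,'in' if ins else '--',round(inn*1e3,1),round(out*1e3,1),'depth',round(tz.max()*1e3,1) if len(tz) else None)
```

```text
{'red': 783, 'yel': 1074, 'blue': 8581, 'green': 19635}
yel [0.571  0.1555 0.1338] 0.1571762795364737 80.96313645556373
red [0.5152 0.0522 0.1517] 0.06048443977705699 120.91116361504712
0 in 77.4 89.0 depth 89.2
6 in 77.0 89.0 depth 88.8
12 in 77.2 88.8 depth 88.6
18 in 77.0 89.0 depth 88.8
24 in 77.4 88.8 depth 88.8
30 in 77.2 89.0 depth 89.2
36 in 77.2 88.6 depth 88.8
42 in 77.0 89.0 depth 89.2
48 in 77.2 88.6 depth 88.8
54 in 77.0 89.2 depth 88.4
60 in 77.0 88.6 depth 88.8
66 in 77.0 89.0 depth 89.2
72 in 76.8 88.8 depth 87.8
78 in 77.0 88.4 depth 88.6
84 in 76.8 88.0 depth 88.6
90 in 77.0 88.4 depth 88.2
96 in 76.8 88.4 depth 88.8
102 in 77.4 88.0 depth 88.2
108 in 77.2 88.4 depth 88.6
114 in 60.0 84.8 depth 89.0
120 in 60.6 60.6 depth 91.2
126 in 60.4 88.4 depth 88.6
132 in 76.6 88.8 depth 89.0
138 in 76.8 88.4 depth 88.4
144 in 76.6 88.6 depth 88.6
150 in 76.8 88.4 depth 88.8
156 in 76.6 88.6 depth 89.2
162 in 76.8 91.2 depth 90.4
168 in 77.0 92.4 depth 92.0
174 in 77.0 92.4 depth 91.8
180 in 77.2 90.8 depth 90.0
186 in 76.8 88.8 depth 88.4
192 in 77.2 88.8 depth 87.8
198 in 77.0 89.2 depth 88.2
204 in 77.2 89.0 depth 88.6
210 in 76.8 89.0 depth 88.8
216 in 77.2 88.8 depth 88.6
222 in 77.0 89.2 depth 89.0
228 in 77.2 88.8 depth 89.0
234 in 77.0 89.2 depth 89.0
240 in 77.0 88.8 depth 88.8
246 in 77.2 89.2 depth 89.4
252 in 77.2 89.0 depth 89.2
258 in 77.2 88.8 depth 89.2
264 -- 77.0 88.8 depth 89.6
270 -- 77.2 89.2 depth 89.4
276 -- 77.2 89.2 depth 89.2
282 -- 77.4 89.2 depth 89.2
288 -- 77.2 87.8 depth 88.0
294 -- 77.4 86.2 depth 86.4
300 -- 77.2 85.6 depth 85.8
306 -- 77.4 85.8 depth 86.2
312 -- 77.0 87.2 depth 87.6
318 -- 77.4 89.0 depth 89.2
324 -- 77.0 89.4 depth 89.6
330 -- 77.2 89.0 depth 88.8
336 -- 77.2 89.4 depth 89.6
342 in 77.0 89.0 depth 89.0
348 in 77.2 89.2 depth 89.4
354 in 77.2 89.0 depth 89.6
```

The high spot is clear in the image: +4 mm over about 156–186°, centred near bearing 171°. The pointer is at 81° and the crank at 121°, so the crank must turn about −90°. I'll cage the knob loosely, with the jaws set tangentially, and feel for it.

{"api": "apply_moves", "payload": {"targets": [[[1.3, -0.2, 0, 0], [0, 0, -2.5, 0], [0, 0, -3.5, 0], [0, 0, -3, 0], [0, 0, -2, 0], [0, 0, -1.2, 0], [0, 0, 0, 0]]]}}

```text
time: 9.7
tcp_pos: [0.5142, 0.0536, 0.1315]
tcp_rot: [0.001, 0.869, -0.494, -0.0]
wrist_force: [-0.2, 0.1, 0.2]
grip_width: 0.529
```

```bash
cat >> h.py <<'E'
C=np.array([.5463,.0003])
def st():
    s=sense(); o=np.array(s['tcp_pos'][:2])-C; a=np.arctan2(o[1],o[0]); f=np.array(s['wrist_force'])
    tg=np.array([-np.sin(a),np.cos(a)]); w,x,y,z=s['tcp_rot']
    jaw=2*np.degrees(np.arctan2(y,x))-90
    print(f"t {s['time']:.2f} tcp {np.round(s['tcp_pos'],4)} r {np.hypot(*o)*1e3:.1f} ang {np.degrees(a):.2f} jawTangErr {((jaw-np.degrees(a)+270)+90)%180-90:.1f} Ftan {f[:2]@tg:.2f} Frad {f[:2]@o/np.hypot(*o):.2f} Fz {f[2]:.2f} grip {s['grip_width']:.3f} j6 {s['joint_positions'][5]:.2f}")
def rows(a0,a1,n,r=.062,p0=None):
    a=np.radians(np.linspace(a0,a1,n+1)); P=C+r*np.c_[np.cos(a),np.sin(a)]
    if p0 is not None: P[0]=p0
    d=np.diff(P,axis=0)*100
    print([[round(x,2),round(y,2),0,round(np.radians((a1-a0)/n),4)] for x,y in d])
E
python3 - <<'E'
from h import *
st()
p=snapshot('wrist'); save(p,'wrist5')
p=snapshot('scene'); save(dict(img=cv2.resize(p['img'][150:290,230:400],None,fx=4,fy=4)),'scene5')
rows(121,91,10); rows(91,61,10)
E
```

```text
t 9.70 tcp [0.5142 0.0536 0.1315] r 62.2 ang 121.11 jawTangErr -0.3 Ftan 0.12 Frad 0.17 Fz 0.20 grip 0.529 j6 0.12
[[np.float64(0.28), np.float64(0.16), 0, np.float64(-0.0524)], [np.float64(0.29), np.float64(0.14), 0, np.float64(-0.0524)], [np.float64(0.3), np.float64(0.13), 0, np.float64(-0.0524)], [np.float64(0.3), np.float64(0.11), 0, np.float64(-0.0524)], [np.float64(0.31), np.float64(0.1), 0, np.float64(-0.0524)], [np.float64(0.31), np.float64(0.08), 0, np.float64(-0.0524)], [np.float64(0.32), np.float64(0.06), 0, np.float64(-0.0524)], [np.float64(0.32), np.float64(0.05), 0, np.float64(-0.0524)], [np.float64(0.32), np.float64(0.03), 0, np.float64(-0.0524)], [np.float64(0.32), np.float64(0.01), 0, np.float64(-0.0524)]]
[[np.float64(0.32), np.float64(-0.0), 0, np.float64(-0.0524)], [np.float64(0.32), np.float64(-0.02), 0, np.float64(-0.0524)], [np.float64(0.32), np.float64(-0.04), 0, np.float64(-0.0524)], [np.float64(0.32), np.float64(-0.05), 0, np.float64(-0.0524)], [np.float64(0.32), np.float64(-0.07), 0, np.float64(-0.0524)], [np.float64(0.31), np.float64(-0.09), 0, np.float64(-0.0524)], [np.float64(0.31), np.float64(-0.1), 0, np.float64(-0.0524)], [np.float64(0.3), np.float64(-0.12), 0, np.float64(-0.0524)], [np.float64(0.3), np.float64(-0.13), 0, np.float64(-0.0524)], [np.float64(0.29), np.float64(-0.15), 0, np.float64(-0.0524)]]
```

View pics/wrist5.png

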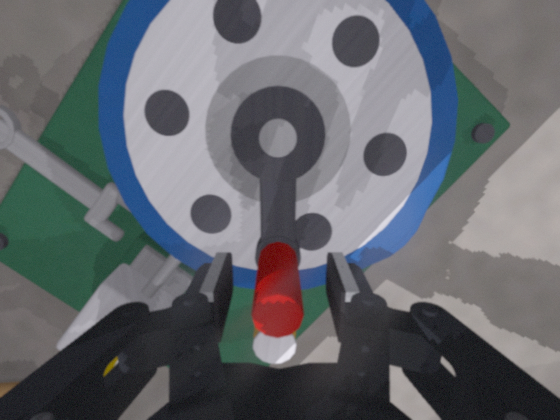

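View pics/scene5.png

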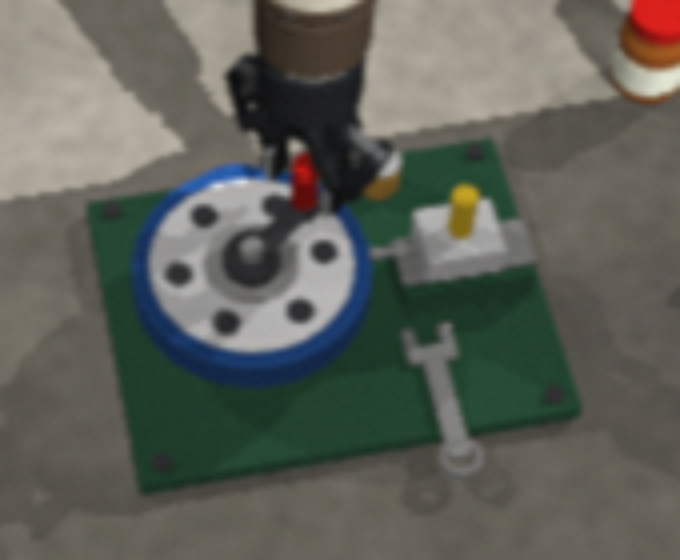

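The knob at (277,290) is centred between the pads. I'll narrow to a loose cage and start turning.

{"api": "apply_moves", "payload": {"targets": [[[0, 0, 0, 0], [0, 0, 0, 0], [0, 0, 0, 0], [0, 0, 0, 0]]], "hand": 2.2, "force": 20}}

```text
time: 10.3
tcp_pos: [0.5139, 0.0535, 0.1325]
tcp_rot: [-0.0, 0.869, -0.494, 0.0]
wrist_force: [0.2, -0.5, -0.2]
grip_width: 0.259
```

{"api": "apply_moves", "payload": {"targets": [[[0.14, 0.08, 0, -0.026], [0.14, 0.08, 0, -0.026], [0.15, 0.07, 0, -0.026], [0.15, 0.07, 0, -0.026], [0.3, 0.13, 0, -0.052], [0.3, 0.11, 0, -0.052], [0.31, 0.1, 0, -0.052]]]}}

```text
time: 11.18
tcp_pos: [0.5259, 0.0587, 0.1319]
tcp_rot: [0.003, 0.797, -0.604, -0.002]
wrist_force: [-8.2, -1.8, 5.9]
grip_width: 0.26
```

```bash
python3 -c "
from h import *
st()"
```

```text
t 11.18 tcp [0.5259 0.0587 0.1319] r 61.8 ang 109.30 jawTangErr -3.6 Ftan 8.29 Frad 1.03 Fz 5.87 grip 0.260 j6 -0.14
```

{"api": "apply_moves", "payload": {"targets": [[[0, 0, 0, 0], [0, 0, 0, 0]]]}}

```text
time: 11.42
tcp_pos: [0.5273, 0.0593, 0.132]
tcp_rot: [0.002, 0.798, -0.603, -0.001]
wrist_force: [-5.2, -1.6, 4.1]
grip_width: 0.259
```

```bash
python3 -c "
from h import *
st()
p=snapshot('wrist'); save(p,'wrist6')
W=wmap(p);m=masks(p)['red']&(W[...,2]>.146);c=W[m].mean(0);o=c[:2]-C;print(c,np.degrees(np.arctan2(o[1],o[0])),np.hypot(*o))
p=snapshot('scene'); save(dict(img=cv2.resize(p['img'][150:290,230:400],None,fx=4,fy=4)),'scene6')
"
```

```text
t 11.43 tcp [0.5273 0.0593 0.132 ] r 62.0 ang 107.82 jawTangErr -2.0 Ftan 5.45 Frad 0.09 Fz 4.15 grip 0.259 j6 -0.14
[0.52676128 0.05652242 0.15138879] 109.16364157490808 0.05952077501318251
```

View pics/wrist6.png

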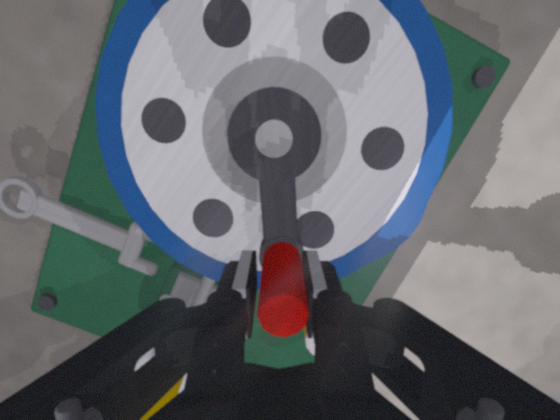

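View pics/scene6.png

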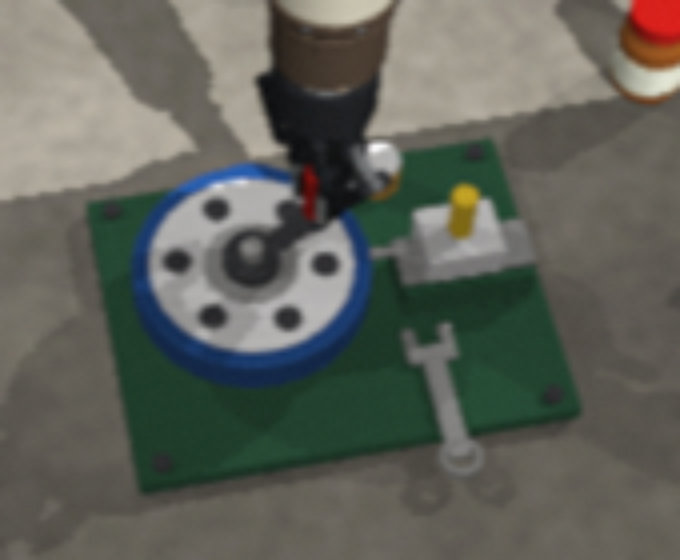

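```bash
python3 -c "
from h import *
rows(106,82,12);rows(82,58,12);rows(58,34,12);rows(34,10,12)"|sed 's/np.float64//g'
```

```text
[[(0.21), (0.06), 0, (-0.0349)], [(0.21), (0.05), 0, (-0.0349)], [(0.21), (0.04), 0, (-0.0349)], [(0.21), (0.03), 0, (-0.0349)], [(0.21), (0.03), 0, (-0.0349)], [(0.22), (0.02), 0, (-0.0349)], [(0.22), (0.01), 0, (-0.0349)], [(0.22), (0.0), 0, (-0.0349)], [(0.22), (-0.0), 0, (-0.0349)], [(0.22), (-0.01), 0, (-0.0349)], [(0.22), (-0.02), 0, (-0.0349)], [(0.21), (-0.03), 0, (-0.0349)]]
[[(0.21), (-0.03), 0, (-0.0349)], [(0.21), (-0.04), 0, (-0.0349)], [(0.21), (-0.05), 0, (-0.0349)], [(0.21), (-0.06), 0, (-0.0349)], [(0.21), (-0.06), 0, (-0.0349)], [(0.2), (-0.07), 0, (-0.0349)], [(0.2), (-0.08), 0, (-0.0349)], [(0.2), (-0.08), 0, (-0.0349)], [(0.2), (-0.09), 0, (-0.0349)], [(0.19), (-0.1), 0, (-0.0349)], [(0.19), (-0.1), 0, (-0.0349)], [(0.19), (-0.11), 0, (-0.0349)]]
[[(0.18), (-0.12), 0, (-0.0349)], [(0.18), (-0.12), 0, (-0.0349)], [(0.17), (-0.13), 0, (-0.0349)], [(0.17), (-0.14), 0, (-0.0349)], [(0.16), (-0.14), 0, (-0.0349)], [(0.16), (-0.15), 0, (-0.0349)], [(0.15), (-0.15), 0, (-0.0349)], [(0.15), (-0.16), 0, (-0.0349)], [(0.14), (-0.16), 0, (-0.0349)], [(0.14), (-0.17), 0, (-0.0349)], [(0.13), (-0.17), 0, (-0.0349)], [(0.12), (-0.18), 0, (-0.0349)]]
[[(0.12), (-0.18), 0, (-0.0349)], [(0.11), (-0.19), 0, (-0.0349)], [(0.1), (-0.19), 0, (-0.0349)], [(0.1), (-0.19), 0, (-0.0349)], [(0.09), (-0.2), 0, (-0.0349)], [(0.08), (-0.2), 0, (-0.0349)], [(0.08), (-0.2), 0, (-0.0349)], [(0.07), (-0.2), 0, (-0.0349)], [(0.06), (-0.21), 0, (-0.0349)], [(0.06), (-0.21), 0, (-0.0349)], [(0.05), (-0.21), 0, (-0.0349)], [(0.04), (-0.21), 0, (-0.0349)]]
```

{"api": "apply_moves", "payload": {"targets": [[[0.21, 0.06, 0.1, -0.035], [0.21, 0.05, 0, -0.035], [0.21, 0.05, 0, -0.035], [0.21, 0.04, 0, -0.035], [0.21, 0.03, 0, -0.035], [0.21, 0.03, 0, -0.035]]]}}

```text
time: 12.28
tcp_pos: [0.5383, 0.0617, 0.132]
tcp_rot: [0.003, 0.729, -0.684, -0.002]
wrist_force: [-7.7, -0.1, 3.3]
grip_width: 0.26
```

```bash
python3 -c "
from h import *
st()"
```

```text
t 12.28 tcp [0.5383 0.0617 0.132 ] r 61.9 ang 97.43 jawTangErr -3.8 Ftan 7.70 Frad 0.87 Fz 3.27 grip 0.260 j6 -0.35
```

{"api": "apply_moves", "payload": {"targets": [[[0.22, 0.01, 0, -0.035], [0.22, 0.01, 0.05, -0.035], [0.22, 0, 0, -0.035], [0.22, -0.01, 0, -0.035], [0.22, -0.02, 0, -0.035], [0.21, -0.03, 0, -0.035]]]}}

```text
time: 13.02
tcp_pos: [0.5513, 0.0619, 0.1321]
tcp_rot: [-0.003, -0.654, 0.757, 0.002]
wrist_force: [-7.4, 0.1, 1.2]
grip_width: 0.26
```

```bash
python3 -c "
from h import *
st()"
```

```text
t 13.03 tcp [0.5513 0.0619 0.1321] r 61.8 ang 85.33 jawTangErr -3.7 Ftan 7.41 Frad -0.50 Fz 1.18 grip 0.260 j6 -0.55
```

{"api": "apply_moves", "payload": {"targets": [[[0.21, -0.03, 0, -0.035], [0.21, -0.04, 0, -0.035], [0.21, -0.05, 0, -0.035], [0.21, -0.06, 0, -0.035], [0.21, -0.06, 0, -0.035], [0.2, -0.07, 0, -0.035]]]}}

```text
time: 13.78
tcp_pos: [0.5642, 0.0593, 0.1322]
tcp_rot: [-0.003, -0.571, 0.821, 0.002]
wrist_force: [-6.9, 2.9, 0.9]
grip_width: 0.259
```

```bash
python3 -c "
from h import *
st()"
```

```text
t 13.78 tcp [0.5642 0.0593 0.1322] r 61.7 ang 73.11 jawTangErr -3.5 Ftan 7.44 Frad 0.80 Fz 0.88 grip 0.259 j6 -0.74
```

{"api": "apply_moves", "payload": {"targets": [[[0.2, -0.08, 0, -0.035], [0.2, -0.08, 0, -0.035], [0.2, -0.09, 0, -0.035], [0.19, -0.1, 0, -0.035], [0.19, -0.1, 0, -0.035], [0.19, -0.11, 0, -0.035]]]}}

```text
time: 14.52
tcp_pos: [0.5763, 0.0543, 0.1322]
tcp_rot: [-0.002, -0.482, 0.876, 0.002]
wrist_force: [-6.3, 4.0, 0.3]
grip_width: 0.257
```

```bash
python3 -c "
from h import *
st()
rows(58,34,24);rows(34,10,24)"|sed 's/np.float64//g'
```

```text
t 14.53 tcp [0.5763 0.0543 0.1322] r 61.7 ang 60.92 jawTangErr -3.3 Ftan 7.44 Frad 0.47 Fz 0.31 grip 0.257 j6 -0.94
[[(0.09), (-0.06), 0, (-0.0175)], [(0.09), (-0.06), 0, (-0.0175)], [(0.09), (-0.06), 0, (-0.0175)], [(0.09), (-0.06), 0, (-0.0175)], [(0.09), (-0.06), 0, (-0.0175)], [(0.09), (-0.07), 0, (-0.0175)], [(0.08), (-0.07), 0, (-0.0175)], [(0.08), (-0.07), 0, (-0.0175)], [(0.08), (-0.07), 0, (-0.0175)], [(0.08), (-0.07), 0, (-0.0175)], [(0.08), (-0.07), 0, (-0.0175)], [(0.08), (-0.07), 0, (-0.0175)], [(0.08), (-0.08), 0, (-0.0175)], [(0.08), (-0.08), 0, (-0.0175)], [(0.07), (-0.08), 0, (-0.0175)], [(0.07), (-0.08), 0, (-0.0175)], [(0.07), (-0.08), 0, (-0.0175)], [(0.07), (-0.08), 0, (-0.0175)], [(0.07), (-0.08), 0, (-0.0175)], [(0.07), (-0.08), 0, (-0.0175)], [(0.07), (-0.09), 0, (-0.0175)], [(0.06), (-0.09), 0, (-0.0175)], [(0.06), (-0.09), 0, (-0.0175)], [(0.06), (-0.09), 0, (-0.0175)]]
[[(0.06), (-0.09), 0, (-0.0175)], [(0.06), (-0.09), 0, (-0.0175)], [(0.06), (-0.09), 0, (-0.0175)], [(0.05), (-0.09), 0, (-0.0175)], [(0.05), (-0.09), 0, (-0.0175)], [(0.05), (-0.1), 0, (-0.0175)], [(0.05), (-0.1), 0, (-0.0175)], [(0.05), (-0.1), 0, (-0.0175)], [(0.05), (-0.1), 0, (-0.0175)], [(0.04), (-0.1), 0, (-0.0175)], [(0.04), (-0.1), 0, (-0.0175)], [(0.04), (-0.1), 0, (-0.0175)], [(0.04), (-0.1), 0, (-0.0175)], [(0.04), (-0.1), 0, (-0.0175)], [(0.04), (-0.1), 0, (-0.0175)], [(0.03), (-0.1), 0, (-0.0175)], [(0.03), (-0.1), 0, (-0.0175)], [(0.03), (-0.1), 0, (-0.0175)], [(0.03), (-0.1), 0, (-0.0175)], [(0.03), (-0.1), 0, (-0.0175)], [(0.03), (-0.11), 0, (-0.0175)], [(0.02), (-0.11), 0, (-0.0175)], [(0.02), (-0.11), 0, (-0.0175)], [(0.02), (-0.11), 0, (-0.0175)]]
```

{"api": "apply_moves", "payload": {"targets": [[[0.09, -0.06, 0, -0.0175], [0.09, -0.06, 0, -0.0175], [0.09, -0.06, 0, -0.0175], [0.09, -0.06, 0, -0.0175]]]}}

```text
time: 15.02
tcp_pos: [0.5801, 0.052, 0.1322]
tcp_rot: [-0.002, -0.451, 0.892, 0.002]
wrist_force: [-6.8, 4.4, -0.4]
grip_width: 0.254
```

{"api": "apply_moves", "payload": {"targets": [[[0.09, -0.06, 0, -0.0175], [0.09, -0.07, 0, -0.0175], [0.08, -0.07, 0, -0.0175]]]}}

```text
time: 15.4
tcp_pos: [0.5828, 0.0502, 0.1322]
tcp_rot: [-0.002, -0.428, 0.904, 0.002]
wrist_force: [-5.2, 4.5, -1.4]
grip_width: 0.256
```

{"api": "apply_moves", "payload": {"targets": [[[0.08, -0.07, 0, -0.0175], [0.08, -0.07, 0, -0.0175], [0.08, -0.07, 0, -0.0175]]]}}

```text
time: 15.78
tcp_pos: [0.5854, 0.0482, 0.1322]
tcp_rot: [-0.002, -0.404, 0.915, 0.002]
wrist_force: [-6.2, 5.6, -0.8]
grip_width: 0.258
```

{"api": "apply_moves", "payload": {"targets": [[[0.08, -0.07, 0, -0.0175], [0.08, -0.07, 0, -0.0175]]]}}

```text
time: 16.02
tcp_pos: [0.587, 0.0469, 0.1322]
tcp_rot: [-0.002, -0.388, 0.922, 0.002]
wrist_force: [-5.0, 5.4, -0.3]
grip_width: 0.258
```

{"api": "apply_moves", "payload": {"targets": [[[0.08, -0.08, 0, -0.0175], [0.08, -0.08, 0, -0.0175]]]}}

```text
time: 16.27
tcp_pos: [0.5887, 0.0454, 0.1322]
tcp_rot: [-0.002, -0.371, 0.928, 0.002]
wrist_force: [-5.6, 5.8, -0.3]
grip_width: 0.256
```

```bash
python3 -c "
from h import *
st()"
```

```text
t 16.27 tcp [0.5887 0.0454 0.1322] r 61.9 ang 46.73 jawTangErr -3.1 Ftan 8.10 Frad 0.37 Fz -0.30 grip 0.256 j6 -1.16
```

{"api": "apply_moves", "payload": {"targets": [[[0.08, -0.08, 0, -0.0175], [0.07, -0.08, 0, -0.0175]]]}}

```text
time: 16.52
tcp_pos: [0.5903, 0.0439, 0.1323]
tcp_rot: [-0.001, -0.355, 0.935, 0.002]
wrist_force: [-6.5, 6.0, -1.0]
grip_width: 0.252
```

{"api": "apply_moves", "payload": {"targets": [[[0.07, -0.08, 0, -0.0175], [0.07, -0.08, 0, -0.0175]]]}}

```text
time: 16.77
tcp_pos: [0.5912, 0.0429, 0.1322]
tcp_rot: [-0.002, -0.339, 0.941, 0.002]
wrist_force: [-7.5, 10.0, 1.1]
grip_width: 0.26
```

{"api": "apply_moves", "payload": {"targets": [[[0.07, -0.08, 0, -0.0175], [0.07, -0.08, 0, -0.0175]]]}}

```text
time: 17.02
tcp_pos: [0.5924, 0.0417, 0.1322]
tcp_rot: [-0.002, -0.322, 0.947, 0.002]
wrist_force: [-7.5, 10.5, 1.1]
grip_width: 0.256
```

{"api": "apply_moves", "payload": {"targets": [[[0.07, -0.09, 0, -0.0175], [0.06, -0.09, 0, -0.0175]]]}}

```text
time: 17.27
tcp_pos: [0.5939, 0.04, 0.1322]
tcp_rot: [-0.002, -0.306, 0.952, 0.002]
wrist_force: [-7.1, 9.3, -0.5]
grip_width: 0.254
```

{"api": "apply_moves", "payload": {"targets": [[[0.06, -0.09, 0, -0.0175], [0.06, -0.09, 0, -0.0175]]]}}

```text
time: 17.52
tcp_pos: [0.5952, 0.0384, 0.1322]
tcp_rot: [-0.002, -0.289, 0.957, 0.002]
wrist_force: [-7.7, 10.4, -0.1]
grip_width: 0.26
```

```bash
python3 -c "
from h import *
st()"
```

```text
t 17.52 tcp [0.5952 0.0384 0.1322] r 62.0 ang 37.91 jawTangErr -4.3 Ftan 12.87 Frad 0.32 Fz -0.14 grip 0.260 j6 -1.31
```

{"api": "apply_moves", "payload": {"targets": [[[0.06, -0.09, 0, -0.0175], [0.06, -0.09, 0, -0.0175]]]}}

```text
time: 17.77
tcp_pos: [0.5966, 0.0366, 0.1322]
tcp_rot: [-0.001, -0.272, 0.962, 0.002]
wrist_force: [-7.6, 10.9, 0.2]
grip_width: 0.26
```

{"api": "apply_moves", "payload": {"targets": [[[0.06, -0.09, 0, -0.0175], [0.05, -0.09, 0, -0.0175]]]}}

```text
time: 18.02
tcp_pos: [0.598, 0.0348, 0.1323]
tcp_rot: [-0.001, -0.255, 0.967, 0.002]
wrist_force: [-6.3, 10.6, -0.8]
grip_width: 0.257
```

{"api": "apply_moves", "payload": {"targets": [[[0.05, -0.09, 0, -0.0175], [0.05, -0.1, 0, -0.0175]]]}}

```text
time: 18.27
tcp_pos: [0.5993, 0.0329, 0.1323]
tcp_rot: [-0.001, -0.238, 0.971, 0.002]
wrist_force: [-5.0, 8.9, -0.3]
grip_width: 0.256
```

{"api": "apply_moves", "payload": {"targets": [[[0.05, -0.1, 0, -0.0175], [0.05, -0.1, 0, -0.0175]]]}}

```text
time: 18.52
tcp_pos: [0.6005, 0.0307, 0.1323]
tcp_rot: [-0.001, -0.221, 0.975, 0.002]
wrist_force: [-5.1, 8.8, -2.0]
grip_width: 0.257
```

```bash
python3 -c "
from h import *
st()"
```

```text
t 18.52 tcp [0.6005 0.0307 0.1323] r 62.2 ang 29.32 jawTangErr -3.7 Ftan 10.15 Frad -0.15 Fz -2.00 grip 0.257 j6 -1.44
```

{"api": "apply_moves", "payload": {"targets": [[[0.05, -0.1, 0, -0.0175], [0.04, -0.1, 0, -0.0175]]]}}

```text
time: 18.77
tcp_pos: [0.6017, 0.0286, 0.1323]
tcp_rot: [-0.0, -0.204, 0.979, 0.002]
wrist_force: [-3.7, 7.7, -1.7]
grip_width: 0.256
```

{"api": "apply_moves", "payload": {"targets": [[[0.04, -0.1, 0, -0.0175], [0.04, -0.1, 0, -0.0175]]]}}

```text
time: 19.02
tcp_pos: [0.6027, 0.0265, 0.1323]
tcp_rot: [-0.0, -0.187, 0.982, 0.002]
wrist_force: [-2.6, 6.8, -2.8]
grip_width: 0.255
```

{"api": "apply_moves", "payload": {"targets": [[[0.04, -0.1, 0, -0.0175], [0.04, -0.1, 0, -0.0175]]]}}

```text
time: 19.27
tcp_pos: [0.6037, 0.0242, 0.1323]
tcp_rot: [-0.0, -0.17, 0.985, 0.002]
wrist_force: [-2.7, 7.4, -2.5]
grip_width: 0.256
```

{"api": "apply_moves", "payload": {"targets": [[[0.04, -0.1, 0, -0.0175], [0.03, -0.1, 0, -0.0175]]]}}

```text
time: 19.52
tcp_pos: [0.6046, 0.022, 0.1323]
tcp_rot: [0.0, -0.153, 0.988, 0.001]
wrist_force: [-1.8, 6.2, -3.5]
grip_width: 0.261
```

{"api": "apply_moves", "payload": {"targets": [[[0.03, -0.1, 0, -0.0175], [0.03, -0.1, 0, -0.0175]]]}}

```text
time: 19.77
tcp_pos: [0.6054, 0.0198, 0.1323]
tcp_rot: [0.0, -0.135, 0.991, 0.001]
wrist_force: [-1.3, 3.9, -2.3]
grip_width: 0.257
```

{"api": "apply_moves", "payload": {"targets": [[[0.03, -0.1, 0, -0.0175], [0.03, -0.1, 0, -0.0175]]]}}

```text
time: 20.02
tcp_pos: [0.6061, 0.0171, 0.1329]
tcp_rot: [-0.0, -0.118, 0.993, 0.001]
wrist_force: [-2.0, 3.6, -3.6]
grip_width: 0.259
```

{"api": "apply_moves", "payload": {"targets": [[[0.03, -0.11, 0, -0.0175], [0.02, -0.11, 0, -0.0175]]]}}

```text
time: 20.27
tcp_pos: [0.6064, 0.015, 0.1331]
tcp_rot: [0.0, -0.1, 0.995, 0.001]
wrist_force: [-1.3, 7.5, -4.6]
grip_width: 0.265
```

```bash
python3 -c "
from h import *
st()
rows(12,-8,10)
"|sed 's/np.float64//g'
```

```text
t 20.27 tcp [0.6064 0.015  0.1331] r 61.9 ang 13.71 jawTangErr -2.2 Ftan 7.57 Frad 0.50 Fz -4.62 grip 0.265 j6 -1.66
[[(0.04), (-0.21), 0, (-0.0349)], [(0.03), (-0.21), 0, (-0.0349)], [(0.03), (-0.21), 0, (-0.0349)], [(0.02), (-0.22), 0, (-0.0349)], [(0.01), (-0.22), 0, (-0.0349)], [(0.0), (-0.22), 0, (-0.0349)], [(-0.0), (-0.22), 0, (-0.0349)], [(-0.01), (-0.22), 0, (-0.0349)], [(-0.02), (-0.22), 0, (-0.0349)], [(-0.03), (-0.21), 0, (-0.0349)]]
```

{"api": "apply_moves", "payload": {"targets": [[[0.03, -0.21, 0, -0.035], [0.02, -0.21, 0, -0.035], [0.02, -0.21, 0, -0.035], [0, 0, 0, 0], [0, 0.2, -0.1, 0.017], [-0.01, 0.2, 0, 0.035], [-0.02, 0.2, 0, 0.035]]]}}

```text
time: 21.15
tcp_pos: [0.6075, 0.0119, 0.1336]
tcp_rot: [0.0, -0.093, 0.996, -0.001]
wrist_force: [2.0, -7.7, 0.4]
grip_width: 0.261
```

```bash
python3 -c "
from h import *
st()
"
```

```text
t 21.15 tcp [0.6075 0.0119 0.1336] r 62.3 ang 10.75 jawTangErr -0.0 Ftan -7.97 Frad 0.49 Fz 0.40 grip 0.261 j6 -1.67
```

{"api": "apply_moves", "payload": {"targets": [[[-0.02, 0.11, 0, 0.0175], [-0.02, 0.11, 0, 0.0175], [-0.03, 0.11, 0, 0.0175]]]}}

```text
time: 21.52
tcp_pos: [0.6069, 0.0145, 0.1336]
tcp_rot: [0.0, -0.119, 0.993, -0.002]
wrist_force: [1.6, -6.9, -0.4]
grip_width: 0.258
```

{"api": "apply_moves", "payload": {"targets": [[[-0.03, 0.1, 0, 0.0175], [-0.03, 0.1, 0, 0.0175]]]}}

```text
time: 21.78
tcp_pos: [0.6063, 0.0165, 0.1336]
tcp_rot: [0.001, -0.136, 0.991, -0.002]
wrist_force: [2.5, -7.4, -0.2]
grip_width: 0.257
```

{"api": "apply_moves", "payload": {"targets": [[[-0.03, 0.1, 0, 0.0175], [-0.03, 0.1, 0, 0.0175]]]}}

```text
time: 22.02
tcp_pos: [0.6058, 0.0186, 0.1336]
tcp_rot: [0.001, -0.154, 0.988, -0.002]
wrist_force: [2.4, -7.4, -1.5]
grip_width: 0.253
```

{"api": "apply_moves", "payload": {"targets": [[[-0.04, 0.1, 0, 0.0175], [-0.04, 0.1, 0, 0.0175]]]}}

```text
time: 22.28
tcp_pos: [0.6052, 0.0203, 0.1336]
tcp_rot: [0.001, -0.171, 0.985, -0.002]
wrist_force: [3.3, -10.1, -0.8]
grip_width: 0.254
```

{"api": "apply_moves", "payload": {"targets": [[[-0.04, 0.1, 0, 0.0175], [-0.04, 0.1, 0, 0.0175]]]}}

```text
time: 22.52
tcp_pos: [0.6047, 0.0216, 0.1337]
tcp_rot: [0.001, -0.188, 0.982, -0.002]
wrist_force: [5.0, -11.9, -1.3]
grip_width: 0.259
```

{"api": "apply_moves", "payload": {"targets": [[[-0.04, 0.1, 0, 0.0175], [-0.05, 0.1, 0, 0.0175]]]}}

```text
time: 22.78
tcp_pos: [0.604, 0.0235, 0.1337]
tcp_rot: [0.001, -0.205, 0.979, -0.002]
wrist_force: [4.7, -11.0, -1.8]
grip_width: 0.257
```

{"api": "apply_moves", "payload": {"targets": [[[-0.05, 0.1, 0, 0.0175], [-0.05, 0.1, 0, 0.0175]]]}}

```text
time: 23.02
tcp_pos: [0.6032, 0.0256, 0.1337]
tcp_rot: [0.001, -0.222, 0.975, -0.002]
wrist_force: [4.8, -12.0, -2.4]
grip_width: 0.26
```

```bash
python3 -c "
from h import *
st()
"
```

```text
t 23.02 tcp [0.6032 0.0256 0.1337] r 62.2 ang 23.94 jawTangErr 1.8 Ftan -12.92 Frad -0.48 Fz -2.36 grip 0.260 j6 -1.44
```

{"api": "apply_moves", "payload": {"targets": [[[-0.05, 0.1, 0, 0.0175], [-0.05, 0.1, 0, 0.0175]]]}}

```text
time: 23.28
tcp_pos: [0.6022, 0.0276, 0.1337]
tcp_rot: [0.001, -0.239, 0.971, -0.002]
wrist_force: [5.4, -11.0, -2.0]
grip_width: 0.259
```

{"api": "apply_moves", "payload": {"targets": [[[-0.05, 0.09, 0, 0.0175], [-0.05, 0.09, 0, 0.0175]]]}}

```text
time: 23.52
tcp_pos: [0.6014, 0.0296, 0.1337]
tcp_rot: [0.001, -0.256, 0.967, -0.002]
wrist_force: [5.5, -9.8, -1.7]
grip_width: 0.258
```

{"api": "apply_moves", "payload": {"targets": [[[-0.06, 0.09, 0, 0.0175], [-0.06, 0.09, 0, 0.0175]]]}}

```text
time: 23.78
tcp_pos: [0.6003, 0.0317, 0.1337]
tcp_rot: [0.002, -0.273, 0.962, -0.002]
wrist_force: [5.4, -10.0, -1.8]
grip_width: 0.251
```

{"api": "apply_moves", "payload": {"targets": [[[-0.06, 0.09, 0, 0.0175], [-0.06, 0.09, 0, 0.0175]]]}}

```text
time: 24.02
tcp_pos: [0.5991, 0.0337, 0.1337]
tcp_rot: [0.002, -0.29, 0.957, -0.002]
wrist_force: [6.3, -8.5, -3.2]
grip_width: 0.255
```

{"api": "apply_moves", "payload": {"targets": [[[-0.06, 0.09, 0, 0.0175], [-0.06, 0.09, 0, 0.0175]]]}}

```text
time: 24.28
tcp_pos: [0.5979, 0.0358, 0.1336]
tcp_rot: [0.002, -0.307, 0.952, -0.002]
wrist_force: [4.8, -7.3, -2.4]
grip_width: 0.255
```

{"api": "apply_moves", "payload": {"targets": [[[-0.07, 0.09, 0, 0.0175], [-0.07, 0.08, 0, 0.0175]]]}}

```text
time: 24.52
tcp_pos: [0.5965, 0.0379, 0.1337]
tcp_rot: [0.002, -0.323, 0.946, -0.002]
wrist_force: [6.0, -6.1, -2.1]
grip_width: 0.257
```

{"api": "apply_moves", "payload": {"targets": [[[-0.07, 0.08, 0, 0.0175], [-0.07, 0.08, 0, 0.0175]]]}}

```text
time: 24.78
tcp_pos: [0.5951, 0.0397, 0.1336]
tcp_rot: [0.002, -0.34, 0.94, -0.002]
wrist_force: [4.6, -7.3, -2.4]
grip_width: 0.258
```

{"api": "apply_moves", "payload": {"targets": [[[-0.07, 0.08, 0, 0.0175], [-0.07, 0.08, 0, 0.0175]]]}}

```text
time: 25.02
tcp_pos: [0.5935, 0.0415, 0.1336]
tcp_rot: [0.002, -0.356, 0.934, -0.001]
wrist_force: [4.5, -5.7, -0.8]
grip_width: 0.258
```

{"api": "apply_moves", "payload": {"targets": [[[-0.08, 0.08, 0, 0.0175], [-0.08, 0.08, 0, 0.0175]]]}}

```text
time: 25.28
tcp_pos: [0.5918, 0.0434, 0.1336]
tcp_rot: [0.002, -0.373, 0.928, -0.001]
wrist_force: [3.9, -4.4, -1.6]
grip_width: 0.258
```

{"api": "apply_moves", "payload": {"targets": [[[-0.08, 0.07, 0, 0.0175], [-0.08, 0.07, 0, 0.0175]]]}}

```text
time: 25.52
tcp_pos: [0.5901, 0.0451, 0.1336]
tcp_rot: [0.002, -0.389, 0.921, -0.001]
wrist_force: [3.6, -2.6, -1.6]
grip_width: 0.255
```

```bash
python3 -c "
from h import *
st()
"
```

```text
t 25.52 tcp [0.5901 0.0451 0.1336] r 62.7 ang 45.61 jawTangErr 0.2 Ftan -4.40 Frad 0.60 Fz -1.61 grip 0.255 j6 -1.12
```

```bash
cat > fit.py <<'E'
from h import *
from scipy.optimize import least_squares
F=np.array([[.5763,.0543,-6.3,4.0],[.5801,.052,-6.8,4.4],[.5828,.0502,-5.2,4.5],[.5854,.0482,-6.2,5.6],[.587,.0469,-5,5.4],[.5887,.0454,-5.6,5.8],[.5903,.0439,-6.5,6],[.5912,.0429,-7.5,10],[.5924,.0417,-7.5,10.5],[.5939,.04,-7.1,9.3],[.5952,.0384,-7.7,10.4],[.5966,.0366,-7.6,10.9],[.598,.0348,-6.3,10.6],[.5993,.0329,-5,8.9],[.6005,.0307,-5.1,8.8],[.6017,.0286,-3.7,7.7],[.6027,.0265,-2.6,6.8],[.6037,.0242,-2.7,7.4],[.6046,.022,-1.8,6.2],[.6054,.0198,-1.3,3.9],[.6061,.0171,-2,3.6],[.6064,.015,-1.3,7.5]])
R=np.array([[.6075,.0119,2,-7.7],[.6069,.0145,1.6,-6.9],[.6063,.0165,2.5,-7.4],[.6058,.0186,2.4,-7.4],[.6052,.0203,3.3,-10.1],[.6047,.0216,5,-11.9],[.604,.0235,4.7,-11],[.6032,.0256,4.8,-12],[.6022,.0276,5.4,-11],[.6014,.0296,5.5,-9.8],[.6003,.0317,5.4,-10],[.5991,.0337,6.3,-8.5],[.5979,.0358,4.8,-7.3],[.5965,.0379,6,-6.1],[.5951,.0397,4.6,-7.3],[.5935,.0415,4.5,-5.7],[.5918,.0434,3.9,-4.4],[.5901,.0451,3.6,-2.6]])
def conv(A):
    o=A[:,:2]-C;a=np.arctan2(o[:,1],o[:,0]);return np.degrees(a),-A[:,2]*np.sin(a)+A[:,3]*np.cos(a)
if __name__=='__main__':
    af,ff=conv(F);ar,fr=conv(R)
    print(np.c_[af,ff].round(2).tolist());print(np.c_[ar,fr].round(2).tolist())
    fr=-fr
    # linear zones: use samples in climb->descent region
    from scipy.interpolate import interp1d
    best=[]
    for c in np.arange(27,35,.25):
        m=2*c-ar; g=interp1d(af[::-1],ff[::-1],bounds_error=False)(m); k=~np.isnan(g)
        best.append((np.sqrt(np.mean((g[k]-fr[k])**2)),c))
    print([(round(a,2),b) for a,b in best])
    for lo,hi in((17,40),(20,38),(17,42)):
        pass
    kf=(af<38.5)&(af>15.5); kr=(ar>22)&(ar<46)
    pf=np.polyfit(af[kf],ff[kf],1);pr=np.polyfit(ar[kr],fr[kr],1);print(pf,pr)
    for L in (6,8,9,10,12): x=(L-pf[1])/pf[0];y=(L-pr[1])/pr[0];print(L,x,y,(x+y)/2)
E
python3 fit.py
```

```text
[[60.95, 7.45], [56.82, 8.1], [53.82, 6.85], [50.78, 8.34], [48.87, 7.32], [46.77, 8.05], [44.74, 8.84], [43.49, 12.42], [41.93, 12.82], [39.83, 11.69], [37.92, 12.94], [35.82, 13.29], [33.72, 12.31], [31.6, 10.2], [29.29, 10.17], [27.06, 8.54], [24.92, 7.26], [22.61, 7.87], [20.42, 6.44], [18.26, 4.11], [15.69, 4.01], [13.74, 7.59]]
[[10.73, -7.94], [13.19, -7.08], [15.11, -7.8], [17.1, -7.78], [18.76, -10.62], [20.04, -12.89], [21.9, -11.96], [23.97, -12.92], [26.03, -12.25], [28.0, -11.23], [30.18, -11.36], [32.32, -10.55], [34.53, -8.73], [36.83, -8.48], [38.92, -8.57], [41.12, -7.25], [43.45, -5.88], [45.65, -4.39]]
[(np.float64(3.64), np.float64(27.0)), (np.float64(3.55), np.float64(27.25)), (np.float64(3.31), np.float64(27.5)), (np.float64(3.17), np.float64(27.75)), (np.float64(3.06), np.float64(28.0)), (np.float64(2.99), np.float64(28.25)), (np.float64(2.84), np.float64(28.5)), (np.float64(2.56), np.float64(28.75)), (np.float64(2.35), np.float64(29.0)), (np.float64(2.23), np.float64(29.25)), (np.float64(2.07), np.float64(29.5)), (np.float64(1.95), np.float64(29.75)), (np.floa
[... 399 characters left out ...]
loat64(32.5)), (np.float64(1.54), np.float64(32.75)), (np.float64(1.71), np.float64(33.0)), (np.float64(1.87), np.float64(33.25)), (np.float64(2.01), np.float64(33.5)), (np.float64(2.14), np.float64(33.75)), (np.float64(2.31), np.float64(34.0)), (np.float64(2.48), np.float64(34.25)), (np.float64(2.6), np.float64(34.5)), (np.float64(2.65), np.float64(34.75))]
[ 0.43705616 -2.98152248] [-0.36698109 21.948611  ]
6 20.550041842456327 43.458945184561834 32.00449351350908
8 25.12611274719828 38.00907307058563 31.567592908891953
9 27.414148199569254 35.28413701359752 31.34914260658339
10 29.70218365194023 32.55920095660942 31.130692304274827
12 34.27825455668218 27.10932884263321 30.693791699657694
```

Forward and reverse passes mirror each other about c ≈ 31.3°. The image gives about 31.0° for the crank angle at the top. I'll tighten the cage slightly and come back up onto the top.

{"api": "apply_moves", "payload": {"targets": [[[0, 0, 0, 0], [0.08, -0.08, 0, -0.0175], [0.08, -0.08, 0, -0.0175], [0.08, -0.08, 0, -0.0175], [0.08, -0.08, 0, -0.0175], [0.08, -0.08, 0, -0.0175], [0.08, -0.08, 0, -0.0175], [0.07, -0.08, 0, -0.0175], [0.07, -0.08, 0, -0.0175]]], "hand": 2.1}}

```text
time: 26.65
tcp_pos: [0.5924, 0.0417, 0.1327]
tcp_rot: [-0.002, -0.322, 0.947, 0.002]
wrist_force: [-8.2, 9.4, 6.0]
grip_width: 0.245
```

```bash
python3 -c "
from h import *
st()
"
```

```text
t 26.65 tcp [0.5924 0.0417 0.1327] r 61.9 ang 41.92 jawTangErr -4.3 Ftan 12.44 Frad 0.22 Fz 6.05 grip 0.245 j6 -1.25
```

{"api": "apply_moves", "payload": {"targets": [[[0.07, -0.08, 0.1, -0.0175], [0.07, -0.08, 0, -0.0175], [0.07, -0.09, 0, -0.0175], [0.06, -0.09, 0, -0.0175], [0.06, -0.09, 0, -0.0175], [0.06, -0.09, 0, -0.0175], [0, 0, 0, 0], [0, 0, 0, 0]]]}}

```text
time: 27.65
tcp_pos: [0.5965, 0.0364, 0.1328]
tcp_rot: [-0.002, -0.272, 0.962, 0.002]
wrist_force: [-6.0, 8.8, 0.3]
grip_width: 0.243
```

```bash
cat >> h.py <<'E'
def knob(n='wrist'):
    p=snapshot(n); W=wmap(p)
    m=masks(p)['red']&(W[...,2]>.146)&(np.hypot(W[...,0]-C[0],W[...,1]-C[1])<.09); c=W[m].mean(0); o=c[:2]-C
    print(n,m.sum(),np.round(c,4),'knob ang',np.degrees(np.arctan2(o[1],o[0])).round(2),'r',np.hypot(*o).round(4)); return p
E
python3 -c "
from h import *
st()
p=knob('wrist'); save(p,'wrist7')
"
```

```text
t 27.65 tcp [0.5965 0.0364 0.1328] r 61.8 ang 35.67 jawTangErr -4.1 Ftan 10.63 Frad 0.27 Fz 0.33 grip 0.243 j6 -1.35
wrist 1994 [0.5945 0.0359 0.1513] knob ang 36.45 r 0.0599
```

View pics/wrist7.png

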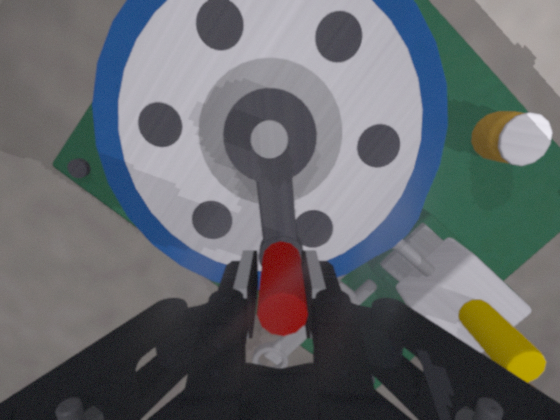

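{"api": "apply_moves", "payload": {"targets": [[[0.06, -0.09, 0, -0.0175], [0.06, -0.09, 0, -0.0175], [0.06, -0.09, 0, -0.0175], [0.05, -0.09, 0, -0.0175], [0, 0, 0, 0], [0, 0, 0, 0], [0, 0, 0, 0]]]}}

```text
time: 28.58
tcp_pos: [0.5992, 0.0327, 0.1329]
tcp_rot: [-0.001, -0.239, 0.971, 0.002]
wrist_force: [-3.9, 7.6, 0.2]
grip_width: 0.245
```

```bash
python3 -c "
from h import *
st()
p=knob('wrist'); save(p,'wrist8')
"
```

```text
t 28.57 tcp [0.5992 0.0327 0.1329] r 62.1 ang 31.48 jawTangErr -3.9 Ftan 8.56 Frad 0.65 Fz 0.17 grip 0.245 j6 -1.41
wrist 2006 [0.5971 0.0323 0.1513] knob ang 32.25 r 0.06
```

{"api": "apply_moves", "payload": {"targets": [[[0.02, -0.03, 0, 0], [0.02, -0.03, 0, 0], [0, 0, 0, 0], [0, 0, 0, 0]]]}}

```text
time: 29.12
tcp_pos: [0.5995, 0.0323, 0.1328]
tcp_rot: [-0.001, -0.239, 0.971, 0.002]
wrist_force: [-5.7, 9.1, 1.1]
grip_width: 0.245
```

```bash
python3 -c "
from h import *
st()
p=knob('wrist')
"
```

```text
t 29.12 tcp [0.5995 0.0323 0.1328] r 62.1 ang 31.00 jawTangErr -3.4 Ftan 10.72 Frad -0.18 Fz 1.08 grip 0.245 j6 -1.41
wrist 2010 [0.5974 0.0319 0.1513] knob ang 31.74 r 0.06
```

The knob is at about 31.5°. I'll unload, open, lift, and check the high spot against the pointer by eye.

{"api": "apply_moves", "payload": {"targets": [[[-0.08, 0.13, 0, 0], [-0.08, 0.13, 0, 0], [0, 0, 0, 0]]]}}

```text
time: 29.55
tcp_pos: [0.5994, 0.0329, 0.1335]
tcp_rot: [-0.0, -0.239, 0.971, 0.0]
wrist_force: [-0.6, 3.6, -1.3]
grip_width: 0.242
```

{"api": "apply_moves", "payload": {"targets": [[[0, 0, 0, 0], [0, 0, 0, 0], [0, 0, 0, 0], [0, 0, 0, 0]]], "hand": 4.5}}

```text
time: 30.05
tcp_pos: [0.5998, 0.0325, 0.1339]
tcp_rot: [0.0, -0.239, 0.971, -0.0]
wrist_force: [0.4, -0.1, -0.2]
grip_width: 0.527
```

{"api": "apply_moves", "payload": {"targets": [[[0, 0, 1.5, 0], [0, 0, 3, 0], [0, 0, 4, 0], [-2, -1.5, 3.5, 0], [-2.5, -1.5, 0, 0], [0, 0, 0, 0], [0, 0, 0, 0], [0, 0, 0, 0]]]}}

```text
time: 31.05
tcp_pos: [0.5552, 0.003, 0.2536]
tcp_rot: [-0.0, -0.239, 0.971, -0.0]
wrist_force: [0.4, 1.5, 0.6]
grip_width: 0.527
```

```bash
cat > rim.py <<'E'
from h import *
from scipy.optimize import least_squares
def analyse(p,name):
    save(p,name)
    W=wmap(p);M=masks(p)
    K=p['camera_matrix'];T=np.linalg.inv(p['pose'])
    def proj(P):
        c=P@T[:3,:3].T+T[:3,3]; x=c[:,0]/-c[:,2]; y=-c[:,1]/-c[:,2]; f=1+p['k1']*(x*x+y*y)
        return K[0,0]*x*f+K[0,2],K[1,1]*y*f+K[1,2]
    for k,z in (('yel',.126),('red',.146)):
        m=M[k]&(W[...,2]>z)&(np.hypot(W[...,0]-.55,W[...,1]-.08)<.15); c=W[m].mean(0); o=c[:2]-C; print(k,np.round(c,4),np.hypot(*o).round(4),np.degrees(np.arctan2(o[1],o[0])).round(2))
    hsv=cv2.cvtColor(p['img'],cv2.COLOR_RGB2HSV)
    res=[]
    for a in np.arange(0,360,1.):
        t=np.radians(a); r=np.arange(.06,.11,.0002)
        P=np.c_[C[0]+r*np.cos(t),C[1]+r*np.sin(t),np.full(len(r),.09)]
        u,v=proj(P)
        if u.min()<1 or v.min()<1 or u.max()>558 or v.max()>418: continue
        im=cv2.remap(hsv,u.astype(np.float32)[None],v.astype(np.float32)[None],cv2.INTER_LINEAR)[0].astype(int)
        Wz=cv2.remap(W[...,2].astype(np.float32),u.astype(np.float32)[None],v.astype(np.float32)[None],cv2.INTER_NEAREST)[0]
        b=(im[:,0]>100)&(im[:,0]<125)&(im[:,1]>130)
        if b.sum()<20: continue
        k=r[Wz>.083]
        res.append((a,r[b][0],r[b][-1],k.max() if len(k) else np.nan))
    return np.array(res)
E
python3 - <<'E'
from rim import *
st()
p=snapshot('wrist'); r=analyse(p,'wrist9'); np.save('w9.npy',p,allow_pickle=True)
for x in r[(r[:,0]>50)&(r[:,0]<115)][::2]: print(x[0],(x[1:]*1e3).round(1))
print(len(r),np.nanmedian(r[:,1:],axis=0))
p=snapshot('top'); save(dict(img=cv2.resize(p['img'][150:280,180:330],None,fx=5,fy=4)),'top9')
E
```

```text
t 31.05 tcp [0.5552 0.003  0.2536] r 9.3 ang 17.10 jawTangErr 10.6 Ftan 1.30 Frad 0.78 Fz 0.57 grip 0.527 j6 -1.39
yel [0.5633 0.144  0.1462] 0.1447 83.26
red [0.5972 0.0318 0.1514] 0.0599 31.8
53.0 [ 78.2  87.6 109.8]
55.0 [ 79.2  87.6 109.8]
57.0 [ 79.6  87.8 109.8]
63.0 [ 78.   82.6 109.8]
65.0 [ 78.4  84.  109.8]
67.0 [ 77.8  87.2 109.8]
69.0 [ 78.   89.  109.8]
71.0 [78.2 90.  90.4]
73.0 [78.2 90.6 90.6]
75.0 [77.6 91.4 90.8]
77.0 [78.  91.6 91.6]
79.0 [77.6 91.4 92. ]
81.0 [78.  91.2 92.2]
83.0 [77.8 91.  92. ]
85.0 [77.8 90.8 91.8]
87.0 [77.4 91.4 91.8]
89.0 [77.4 90.6 90.8]
91.0 [77.4 89.8 90. ]
93.0 [77.8 89.  89.2]
95.0 [77.4 88.4 88.6]
97.0 [77.2 88.  88.2]
99.0 [77.2 87.6 88. ]
101.0 [77.2 87.6 88. ]
103.0 [77.2 87.6 88.4]
105.0 [77.2 88.  88.4]
107.0 [77.2 88.2 88.4]
109.0 [77.  88.6 88.6]
111.0 [77.  88.2 87.8]
113.0 [77.2 88.  88.2]
330 [0.0772 0.089  0.0892]
```

View pics/wrist9.png

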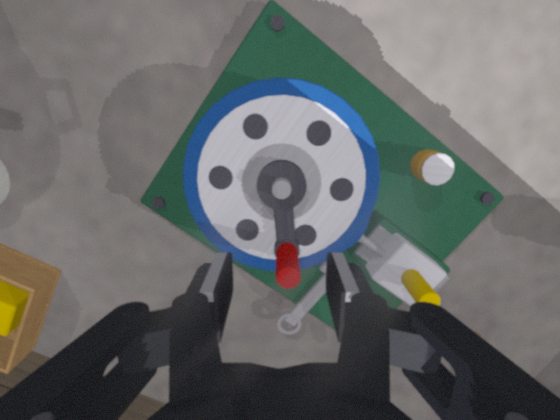

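{"api": "apply_moves", "payload": {"targets": [[[-0.2, 0.5, 0, 0.18], [-0.2, 0.5, 0, 0.18], [-0.2, 0.5, 0, 0.18], [-0.2, 0.5, 0, 0.18], [-0.2, 0.5, 0, 0.18], [0, 0.5, 0, 0.18], [0, 0.5, 0, 0.18], [0, 0, 0, 0.18], [0, 0, 0, 0.18], [0, 0, 0, 0.18]]]}}

```text
time: 32.4
tcp_pos: [0.545, 0.038, 0.2534]
tcp_rot: [0.0, 0.91, -0.414, -0.0]
wrist_force: [-0.3, -1.1, -1.0]
grip_width: 0.527
```

{"api": "apply_moves", "payload": {"targets": [[[0, 0, 0, 0.18], [0, 0, 0, 0.18], [0, 0, 0, 0.18], [0, 0, 0, 0], [0, 0, 0, 0], [0, 0, 0, 0]]]}}

```text
time: 33.15
tcp_pos: [0.5448, 0.0378, 0.2537]
tcp_rot: [0.0, 0.987, -0.16, -0.0]
wrist_force: [0.5, 0.3, 0.5]
grip_width: 0.532
```

Run:
```python
from rim import *
st()
p=snapshot('wrist'); r=analyse(p,'wrist10'); np.save('w10.npy',p,allow_pickle=True)
for x in r[(r[:,0]>50)&(r[:,0]<115)][::2]: print(x[0],(x[1:]*1e3).round(1))
print(len(r),np.nanmedian(r[:,1:],axis=0))
```

```text
t 33.15 tcp [0.5448 0.0378 0.2537] r 37.5 ang 92.36 jawTangErr 69.3 Ftan -0.53 Frad 0.31 Fz 0.55 grip 0.532 j6 0.88
yel [0.5722 0.1556 0.1339] 0.1575 80.52
red [0.5983 0.0349 0.1585] 0.0625 33.59
51.0 [77.  89.  88.8]
53.0 [76.8 89.2 88. ]
55.0 [76.8 89.4 89. ]
57.0 [76.8 89.4 89.2]
59.0 [77.  89.2 88.6]
61.0 [77.  89.  88.2]
63.0 [76.8 89.2 88.6]
65.0 [76.8 89.  88.4]
67.0 [76.8 89.2 89.2]
69.0 [77. 90. 90.]
71.0 [77.2 90.8 90. ]
73.0 [77.  91.4 91.2]
75.0 [77.  92.2 91.6]
77.0 [77.  91.6 92. ]
79.0 [77.  91.6 92.4]
81.0 [77.2 92.2 92.2]
83.0 [77.2 92.6 92. ]
85.0 [77.  92.2 92. ]
87.0 [77.2 91.8 92. ]
89.0 [77.  91.2 91.2]
91.0 [77.  90.4 90.4]
93.0 [77.4 89.4 89.8]
95.0 [77.2 88.6 88.8]
97.0 [77.4 87.6 88.6]
99.0 [77.  88.  88.2]
101.0 [77.2 88.  88. ]
103.0 [77.2 87.8 88.6]
105.0 [77.2 87.8 88.4]
107.0 [77.  88.6 88.4]
109.0 [77.  88.4 88.4]
111.0 [77.  88.2 88.6]
113.0 [77.  88.2 88.4]
292 [0.0772 0.0892 0.0894]
```

View pics/wrist10.png

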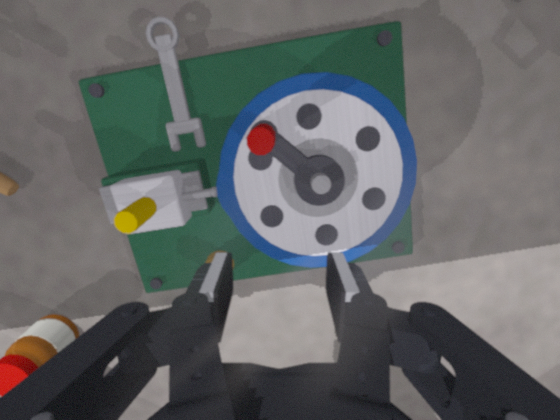

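```bash
cat > bump.py <<'E'
from rim import *
def fit(p,name,a0):
    r=analyse(p,name)
    a=np.radians(r[:,0])
    for col in (2,3):
        y=r[:,col]*1e3; k=(y>84)&(y<97)&~np.isnan(y)
        if name=='b9': k&=(r[:,0]>70)|(r[:,0]<45)
        def mod(q):
            d=(r[:,0]-q[3]+180)%360-180
            b=np.where(np.abs(d)<q[5],q[4]*.5*(1+np.cos(np.pi*d/q[5])),0)
            return q[0]+q[1]*np.cos(a)+q[2]*np.sin(a)+b
        s=least_squares(lambda q:(mod(q)-y)[k],[89,0,0,a0,4,16],loss='soft_l1',f_scale=.4)
        print(name,col,'R,dx,dy,center,h,halfw',s.x.round(2))
        cc=s.x[1:3]/1e3
    return
for f,a0,n in(('w4.npy',171,'b4'),('w9.npy',81,'b9'),('w10.npy',81,'b10')):
    p=np.load(f,allow_pickle=True).item(); fit(p,n,a0)
    # crank arm bearing independent: hub cap & plate edges
    W=wmap(p);M=masks(p)
    m=(M['green']|M['green'])&(np.abs(W[...,2]-.018)<.006)
    mm=m.astype(np.uint8)
    P=W[m][:,:2].astype(np.float32); print(' plate',cv2.minAreaRect(P))
    # pointer rod points: near bearing 81, r .094-.125, z .066-.085
    o=W[...,:2]-C; rr=np.hypot(o[...,0],o[...,1]); an=np.degrees(np.arctan2(o[...,1],o[...,0]))
    k=(W[...,2]>.064)&(W[...,2]<.086)&(rr>.098)&(rr<.124)&(np.abs(an-81)<8)
    Q=W[k]; 
    if len(Q)>10: print(' rod n',len(Q),'mean bearing',an[k].mean().round(2),Q.mean(0).round(4), np.percentile(an[k],[5,95]).round(2))
E
python3 bump.py
```

```text
yel [0.571  0.1555 0.1338] 0.1572 80.96
red [0.5152 0.0522 0.1517] 0.0605 120.91
b4 2 R,dx,dy,center,h,halfw [ 8.8870e+01  1.7000e-01 -3.3000e-01  1.7057e+02  4.2900e+00  1.8740e+01]
b4 3 R,dx,dy,center,h,halfw [ 88.81   0.28  -0.36 169.95   3.78  18.53]
 plate ((0.5561842322349548, 0.059071511030197144), (0.33633720874786377, 0.25652772188186646), 81.09991455078125)
 rod n 211 mean bearing 81.11 [0.5634 0.11   0.0782] [79.27 82.94]
yel [0.5633 0.144  0.1462] 0.1447 83.26
red [0.5972 0.0318 0.1514] 0.0599 31.8
b9 2 R,dx,dy,center,h,halfw [88.85 -0.25 -0.48 79.99  3.23 19.51]
b9 3 R,dx,dy,center,h,halfw [88.79 -0.3  -0.49 81.37  3.93 18.87]
 plate ((0.555293083190918, 0.05872884392738342), (0.33595386147499084, 0.2561724781990051), 80.97267150878906)
 rod n 190 mean bearing 81.09 [0.5635 0.1102 0.0782] [79.13 82.74]
yel [0.5722 0.1556 0.1339] 0.1575 80.52
red [0.5983 0.0349 0.1585] 0.0625 33.59
b10 2 R,dx,dy,center,h,halfw [ 8.871e+01  8.700e-01 -1.000e-02  8.101e+01  3.730e+00  1.804e+01]
b10 3 R,dx,dy,center,h,halfw [89.01  0.62 -0.46 81.38  3.76 18.04]
 plate ((0.5568438172340393, 0.059225961565971375), (0.3358299732208252, 0.2554720938205719), 81.03424072265625)
 rod n 222 mean bearing 80.6 [0.5644 0.1097 0.0783] [78.91 82.54]
```

Every check agrees:
- **High spot:** centred at 81.0–81.4°.
- **Pointer:** at 80.6–81.1°.
- **Crank:** at about 31.5°; feel put the top at about 31.3–31.4°.
- **Slide:** the yellow knob is unchanged since the push.

Handing in.

```bash
python3 -c "
from plant import sign_off
print(sign_off())"
```

```text
the job is handed in; nothing more can be done
None
```

The job is handed in at about 33 s of the 72 s allowed. The slide is home and the pulley stands still, with the top of its high spot under the pointer to within about half a degree.

**Slide:** I pushed the yellow knob until it stopped moving while the force rose to 34 N, then backed off without dragging it. The wrist camera put the knob at 0.157 m from the axis both just after the push and at the end. It read about 0.159 m while I was still pressing; I put the difference from the nominal 0.160 m down to the 2 mm calibration.

**Feeling for the high spot:** I turned the crank with the knob loosely held between the fingers, at no more than about 0.4 rad/s commanded. I passed over the high spot once in each direction, and the peak force on the knob was about 13 N. The two force curves mirror each other about a crank angle of 31.3–31.5°, which puts the high spot under the pointer. I came back up to about 31.5°, unloaded the knob, opened the fingers and lifted clear.

**Last checks:** The most reliable wrist picture puts the centre of the high spot at bearing 81.0–81.4°. The pointer rod and the plate's edge put the pointer at 80.6–81.1°.
- One fit, from a picture where a finger partly hid the rim, gave 80.0°.
- An early estimate from the rim picture taken before turning gave a crank angle of about 31.0°. I went with the feel measurement and the later pictures.
- In the last wrist picture the knob's red colour was partly confused with another spot, so I did not use that crank reading.

The other things on the table looked undisturbed in the pictures, and the gripper was clear of everything when I handed in.

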